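# Test wound chokes in a lever-operated probe fixture

## Robot

A 7-joint arm with a two-finger parallel gripper is mounted at the origin on a cart in front of the work surface, level with it; the furniture and walls round the work are solid. World frame = base frame: x ahead of the robot, y to its left, z up, the work surface at z = 0. Lengths are in m, angles in rad, forces in N, time in s.
With the tool pointing down it reaches from about 0.425 to 0.875 m from the base axis. Payload 4.7 kg.
Tool frame: the origin (TCP) lies between the finger pads; the fingertips stand 8 mm ahead of it and the grasp point (between the pads) lies 11 mm behind it; z points along the fingers, y is the direction in which the jaws open and shut (so a half turn about z gives the same grasp; the last joint's range is limited). The gripper opens to 87 mm and grips with 3 to 60 N. Pads are 19 mm wide; open, the fingers measure 117 mm over their backs; the gripper's body (75 mm by 190 mm) begins 51 mm behind the grasp point.
Start: joints at [-1.19, 0.321, -0.07, 1.45, 0.023, 1.371, -0.057], TCP at [0.233, 0.607, 0.231] pointing down, gripper open.
Joint ranges: [-2.86, 2.86], [-0.3, 2.09], [-1.38, 1.24], [0.06, 2.45], [-1.56, 4.7], [0.09, 2.05], [-2.69, 2.69]. Speed limits (rad/s): [2.57, 2.57, 3.14, 3.14, 3.14, 3.14, 3.14].

## Interface

Orientations are given as a rotation vector (axis times angle).
In Python, from bench import ctrl, optics, ticket gives the robot as it stands.
- The arm moves only by the tool play_rows, never from a script. Its argument "motion" is a list of rows, each a list of 5 numbers: the closure, from 0 (fully open) to 1 (shut), then the shift along the tool's x, y, z in cm, then the turn about the tool's z in rad. In form: [[jaw, tx, ty, tz, spin], ...]. A call has 1 to 20 rows; each row shifts and turns the commanded pose from where the row before left it, along the tool's axes as they then stand; what a row does not reach is not made up. A row lasts 1/8 s, in which the tool goes at most 62.5 mm and 10.7 degrees, less where a joint would pass 70% of its speed; a pose out of reach is approached as far as the arm can. A call is refused whole if a number of a shift passes 6.25 or a number of a turn 0.188, either way. A call with a gripper value outside its range is refused whole. The fingers move at their own pace and stop on an object; "force" is the grip in N (left out, the last holds). Time passes only in rows, so rows that do not move let the fingers close. It gives the time, the measured TCP pose, the force and the opening at its end, in the units of the state.
- ctrl.get_state(): the state, without advancing time (a new reading comes with each control period).
- optics.get_image(name): name is "scene" or "top" or "wrist"; returns the picture (400x640x3 uint8, red, green, blue); there is no depth.
- optics.calibration(name): a dict with "K" (3x3 intrinsics, pixels), "pose" (4x4, takes a point from camera to world coordinates); the wrist camera has in their place "hand_eye" (4x4, takes a point from camera to tool coordinates, whose origin is the TCP and whose axes are the flange's). Camera axes: x right, y down, z forward; pixel columns grow to the right and rows downward; lengths in m; the calibration is good to about 2 mm. A picture is of the moment at which its call begins: read the wrist's pose just before it. calibration takes no time and is no camera call.
- ticket.close_job(): hands the job in, once; it reports no verdict.
The state is a dict: "time": time; "joint_positions": joint angles; "qd": joint speeds; "joint_torque": joint torques, N m; "position": TCP position; "tool_rot": TCP orientation; "ft_force": force on the tool from outside, world axes, zero at the start; "torque": the same for the moment, N m; "grip_width": opening from 0.0 (shut) to 1.0 (fully open).
Only numpy, scipy, OpenCV 4.12 (cv2) and the standard library are available. Lean on these libraries where they do the work, as an engineer would, in place of code of your own. Each camera call takes 0.05 s, during which the arm holds its last target.

## Task

Test the two or three wound chokes. First take a zero reading with the fixture's nests empty: swing its red-knobbed lever fully to its stop, hold it there for a good second, and let it return home. Then load every choke, one to a nest, sliding it flat under the overhang until it rests fully home against both steel pins; swing the lever to its stop again with all of them seated, hold it a good second and let it return; finally put all the chokes in the grey tray, each lying flat on its floor, and leave the other things on the desk alone.

Things in the scene. Friction and masses are not known exactly. Their poses are not given: they have to be found in the camera images.
- choke_a_center (a point): wound toroid choke lying flat: yellow-orange ring wrapped in copper wire, solid for the fingers (nothing goes into its hole), 35 to 36 mm across, not perfectly round, 13 mm thick, 16 to 30 g. The point is its centre, 6.5 mm above its underside. It starts on the desk to the right in front of the fixture. May be absent (None).
- choke_b_center (a point): wound toroid choke lying flat: yellow-orange ring wrapped in copper wire, solid for the fingers (nothing goes into its hole), 35 to 36 mm across, not perfectly round, 13 mm thick, 16 to 30 g. The point is its centre, 6.5 mm above its underside. It starts on the desk to the right in front of the fixture. May be absent (None).
- choke_c_center (a point): wound toroid choke lying flat: yellow-orange ring wrapped in copper wire, solid for the fingers (nothing goes into its hole), 35 to 36 mm across, not perfectly round, 13 mm thick, 16 to 30 g. The point is its centre, 6.5 mm above its underside. It starts on the desk to the right in front of the fixture. May be absent (None).
- nest_1 (a point): the point where the centre of a fully seated choke's underside comes to lie, on the fixture's deck, 10 mm above the desk. Axes are the fixture's: +x points into the nest (away from the robot at yaw 0), +y to the left, z up. Left one of three, 80 mm apart. It is marked by a blue disc.
- nest_2 (a point): Middle nest, as nest_1. A nest is two upright steel pins, 8 mm in diameter, 17 mm tall, their axes 21 mm from this point at 48 degrees left and right of +x (14 mm on in x, 16 mm to each side); a choke pushed along +x between them stops against both. The deck before it is flat and free, and ends 55 mm from here in -x.
- nest_3 (a point): Right nest, as nest_1. Over all nests an overhang (30 to 40 mm above the desk, 20 mm above the deck) begins 7 mm in +x from this point: it covers the far third of a seated choke, which so cannot be lowered straight in, but its near two thirds stay open from above. The round lever housing (radius 17 mm, top 24 mm above the desk) stands 85 mm to the right.
- fixture: aluminium base plate, fixed to the desk; origin on the desk under nest_2, x into the nests, y left. Plate x -55 to +50, y -190 to +125 mm, top 10 mm above the desk. A grey rear block with the overhang stands at x over +7 mm, 40 mm high; on it a black bar with brass probes, to 55 mm, which the lever lowers by 5 mm.
- lever_hinge (a point): point on the lever's vertical axis, at fixture x +15, y -165 mm, 50 mm above the desk; axes as the fixture's.
- lever_knob (a point): centre of the upright red knob at the lever's end, 50 mm above the desk and 75 mm from the lever's axis. The knob is a cylinder of radius 9 mm reaching from 26 to 66 mm above the desk; the flat steel arm (12 mm wide) lies at 26 to 33 mm.
- lever (a joint): lever angle, rad: 0 home, 1.2 at its stop, growing counter-clockwise seen from above. At 0 the arm points 115 degrees clockwise from the fixture's +x, at the stop 46 degrees clockwise; so the knob is pushed away from the robot. A spring returns it: about 1.5 N at the knob at home, 5 N at the stop. It counts as at the stop above 1.12, as home below 0.08.
- tray_in (a point): centre of the inner floor (4 mm above the desk) of the grey open tray fixed to the desk at the front left; outside 100 mm (x) by 210 mm (y) by 22 mm high, walls 4 mm, axes along its sides.
- circuit_board: green circuit board, 66x100x20 mm, origin under its centre; to be left alone.
- heat_sink: finned aluminium heat sink, 25x30x18 mm, origin under its centre; to be left alone.
- flux_bottle: white-yellow squeeze bottle with red nozzle, 36 mm wide, 88 mm tall, origin under its centre; to be left alone.
- choke_a: the choke of point choke_a_center, origin at the centre of its underside.
- choke_b: the choke of point choke_b_center, origin at the centre of its underside.
- choke_c: the choke of point choke_c_center, origin at the centre of its underside.
Mind the look-alikes: they are no part of the job. What is shaped like the choke_a but turquoise is not meant.

How it is judged:
By the outcome, as a careful person would: the job done as asked, in the order asked, and still so for the second after the job is handed in, with the robot touching nothing.
Of choke_a, choke_b, choke_c only 2 to 3 are there at a start; the rules pass over those that are not, and their reading is None.
At some moment in a run one of choke_a, choke_b, choke_c may be knocked a few centimetres aside while the robot is not near it.
Once in a run the grip may slacken for a moment while it holds something.
It also fails if it takes over 210 s, if anything falls off the work surface, if the arm or the gripper's body presses on something with over 40 N, if the wrist force passes 120 N, or if a joint passes its speed limit or range.

## Working session

There is one attempt and no reset: what is moved stays moved. The work goes in short steps, Python scripts to look and compute and a tool call to move; the robot and the scene stay as the last step left them, time stands still between calls to the robot, and variables do not carry over. Pictures are saved under pics/ and viewed, and the job is handed in when it is done.

Besides the shell and the picture viewer there is one more tool, called after ">>>" by a JSON object that holds its "op" and its "data", one argument or row to a line. play_rows: Moves the arm, as the interface text tells. Its arguments: {"type":"object","properties":{"motion":{"type":"array"},"force":{"type":"number"}},"required":["motion"]}

```bash
ls; mkdir -p pics
python3 - <<'E'
from bench import ctrl, optics, ticket
import cv2,numpy as np
np.set_printoptions(precision=4,suppress=True)
print(ctrl.get_state())
for n in("scene","top","wrist"):
    c=optics.calibration(n);print(n,c)
    cv2.imwrite(f"pics/{n}0.png",optics.get_image(n)[:,:,::-1])
E
```

```text
pics
{'time': 0.0, 'joint_positions': array([-1.1899,  0.3218, -0.0701,  1.4516,  0.0226,  1.3708, -0.0569]), 'qd': array([-0.0007, -0.    , -0.0002, -0.0001,  0.0004,  0.0014,  0.0005]), 'joint_torque': array([  0.0001, -49.1287,  -0.4041, -31.2525,  -0.064 ,   0.0435,
         0.0002]), 'position': array([0.233 , 0.6062, 0.2295]), 'tool_rot': array([-0.5729, -3.0887,  0.003 ]), 'ft_force': array([-0.2511, -0.1594, -0.3376]), 'torque': array([0.0116, 0.0506, 0.0091]), 'grip_width': 0.9986696885683152}
scene {'K': array([[361.1935,   0.    , 316.5059],
       [  0.    , 361.1935, 199.4196],
       [  0.    ,   0.    ,   1.    ]]), 'pose': array([[-0.8933, -0.2178,  0.3933,  0.1959],
       [-0.4495,  0.4205, -0.7881,  0.6087],
       [ 0.0063, -0.8808, -0.4735,  0.5004],
       [ 0.    ,  0.    ,  0.    ,  1.    ]])}
top {'K': array([[458.0718,   0.    , 318.5076],
       [  0.    , 458.0718, 201.5125],
       [  0.    ,   0.    ,   1.    ]]), 'pose': array([[ 0.0226, -0.9965,  0.0802,  0.4294],
       [-0.9997, -0.0229, -0.0025, -0.1524],
       [ 0.0044, -0.0801, -0.9968,  1.6062],
       [ 0.    ,  0.    ,  0.    ,  1.    ]])}
wrist {'K': array([[308.6422,   0.    , 318.6679],
       [  0.    , 308.6422, 197.8274],
       [  0.    ,   0.    ,   1.    ]]), 'hand_eye': array([[ 0.001 , -0.9562, -0.2927,  0.0808],
       [ 1.    ,  0.0011, -0.0003, -0.0007],
       [ 0.0006, -0.2927,  0.9562, -0.1562],
       [ 0.    ,  0.    ,  0.    ,  1.    ]])}
```

View pics/scene0.png

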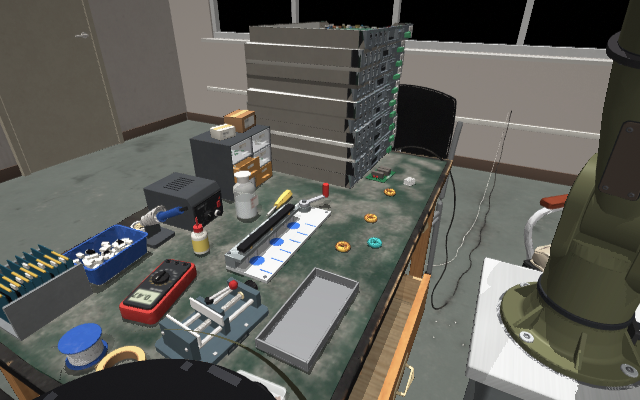

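View pics/top0.png

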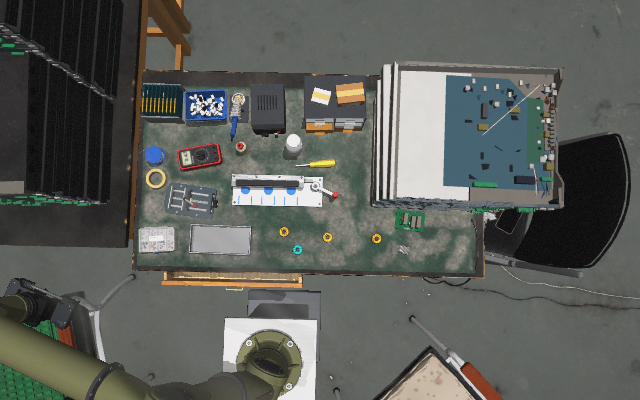

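View pics/wrist0.png

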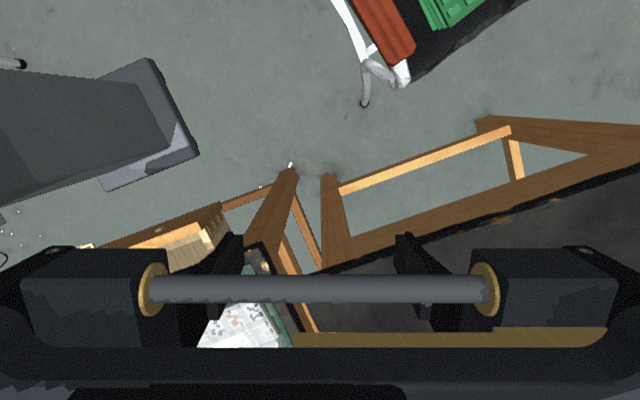

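```bash
cat > h.py <<'E'
from bench import ctrl, optics, ticket
import cv2,numpy as np
from scipy.spatial.transform import Rotation as R
np.set_printoptions(precision=4,suppress=True)
def wpose(s=None):
    s=s or ctrl.get_state()
    T=np.eye(4);T[:3,:3]=R.from_rotvec(s["tool_rot"]).as_matrix();T[:3,3]=s["position"]
    return T
def campose(n,s=None):
    c=optics.calibration(n)
    if n=="wrist": return np.array(c["K"]),wpose(s)@np.array(c["hand_eye"])
    return np.array(c["K"]),np.array(c["pose"])
def ray(n,px,z,s=None):
    K,P=campose(n,s)
    px=np.atleast_2d(np.array(px,float))
    d=np.c_[px,np.ones(len(px))]@np.linalg.inv(K).T@P[:3,:3].T
    o=P[:3,3]; t=(z-o[2])/d[:,2]
    return o+d*t[:,None]
def proj(n,X,s=None):
    K,P=campose(n,s)
    Q=np.linalg.inv(P)@np.r_[X,1]; q=K@Q[:3]; return q[:2]/q[2]
def blobs(mask,amin=15):
    k,l,st,c=cv2.connectedComponentsWithStats(mask.astype(np.uint8)*255)
    return [(c[i],st[i]) for i in range(1,k) if st[i][4]>=amin]
def hsv(im): return cv2.cvtColor(im,cv2.COLOR_RGB2HSV)
def state():
    s=ctrl.get_state(); print("t%.2f"%s["time"],s["position"],s["tool_rot"],"F",s["ft_force"],"w%.3f"%s["grip_width"]); return s
def snap(n,name,crop=None,f=1):
    s=ctrl.get_state(); im=optics.get_image(n); o=im
    if crop: o=o[crop[1]:crop[3],crop[0]:crop[2]]
    cv2.imwrite("pics/"+name,cv2.resize(o,None,fx=f,fy=f,interpolation=cv2.INTER_CUBIC)[:,:,::-1]); return s,im
E
python3 - <<'E'
from h import *
s,im=snap("top","t1.png",(140,130,460,280),2.5)
H=hsv(im)
def show(nm,m,z,amin=8):
    for c,st in blobs(m,amin): 
        if 130<c[0]<480 and 60<c[1]<280: print(nm,c,st[2:],ray("top",c,z)[0])
h,S,v=H[...,0],H[...,1],H[...,2]
show("or",(h>8)&(h<32)&(S>120)&(v>90),.0065)
show("blue",(h>100)&(h<125)&(S>130)&(v>80),.010)
show("red",((h<6)|(h>174))&(S>150)&(v>80),.066,4)
show("turq",(h>80)&(h<98)&(S>120)&(v>80),.0065)
s,im=snap("scene","s1.png",(200,160,460,380),3)
E
```

```text
or [138.3734 108.0858] [  9  80 233] [0.8766 0.4914 0.0065]
or [348.5333  86.7833] [ 27  14 180] [ 0.9721 -0.2545  0.0065]
or [350.2092  98.5408] [ 28  10 196] [ 0.9293 -0.2613  0.0065]
or [142.2222 103.3889] [ 2 14 18] [0.894  0.4786 0.0065]
or [146.2222 103.3889] [ 2 14 18] [0.8943 0.4644 0.0065]
or [150.2222 103.3889] [ 2 14 18] [0.8946 0.4502 0.0065]
or [154.2222 103.3889] [ 2 14 18] [0.895  0.436  0.0065]
or [158.2632 103.3158] [ 2 14 19] [0.8956 0.4216 0.0065]
or [162.2105 104.    ] [ 2 15 19] [0.8934 0.4075 0.0065]
or [166.1765 104.7059] [ 2 14 17] [0.8912 0.3933 0.0065]
or [170.2222 104.3889] [ 2 14 18] [0.8927 0.379  0.0065]
or [174.2222 104.3889] [ 2 14 18] [0.893  0.3648 0.0065]
or [319.6707 126.3537] [ 28   7 164] [ 0.8258 -0.1546  0.0065]
or [339. 127.] [9 1 9] [ 0.8251 -0.2232  0.0065]
or [347.2632 130.4474] [10  4 38] [ 0.8134 -0.2528  0.0065]
or [319.3226 132.9677] [11  3 31] [ 0.802  -0.1539  0.0065]
or [322.8974 163.2756] [ 25   8 156] [ 0.6937 -0.1689  0.0065]
or [134.6471 174.1765] [ 4 17 34] [0.6396 0.4916 0.0065]
or [133.8889 186.6667] [3 6 9] [0.5955 0.4919 0.0
[... 364 characters left out ...]
lue [207.8 107.6] [ 4  6 15] [0.8832 0.244  0.01  ]
blue [233.6882 124.8602] [ 8 21 93] [0.8231 0.1499 0.01  ]
blue [153.8643 154.4109] [ 21  19 258] [0.7108 0.4266 0.01  ]
blue [244.8889 189.6852] [ 9  7 54] [0.5934 0.1021 0.01  ]
blue [267.9259 189.7963] [ 9  7 54] [0.5949 0.0215 0.01  ]
blue [290.7692 190.6154] [ 9  7 52] [ 0.5939 -0.0585  0.01  ]
red [278.  131.5] [3 2 6] [ 0.7899 -0.0127  0.066 ]
red [201.6486 157.1297] [ 45  27 185] [0.6954 0.2438 0.066 ]
red [239.6071 145.2857] [ 6  6 28] [0.7391 0.1165 0.066 ]
red [195.25   146.6667] [10  3 12] [0.7308 0.2671 0.066 ]
red [334.95 194.45] [ 5  6 20] [ 0.5785 -0.2113  0.066 ]
turq [297.0882 249.4706] [11 10 68] [ 0.3893 -0.0859  0.0065]
```

View pics/t1.png

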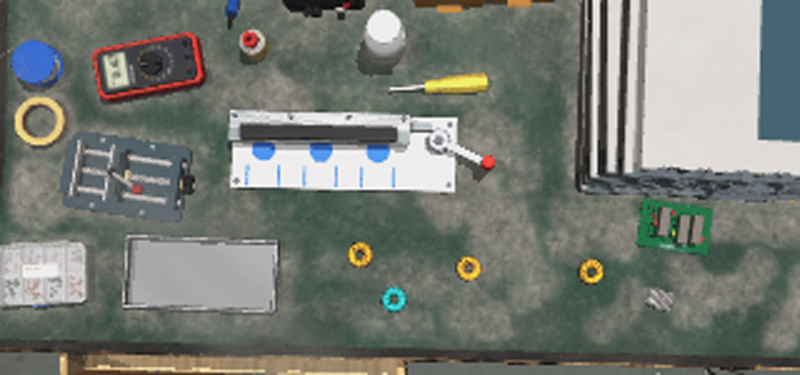

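View pics/s1.png

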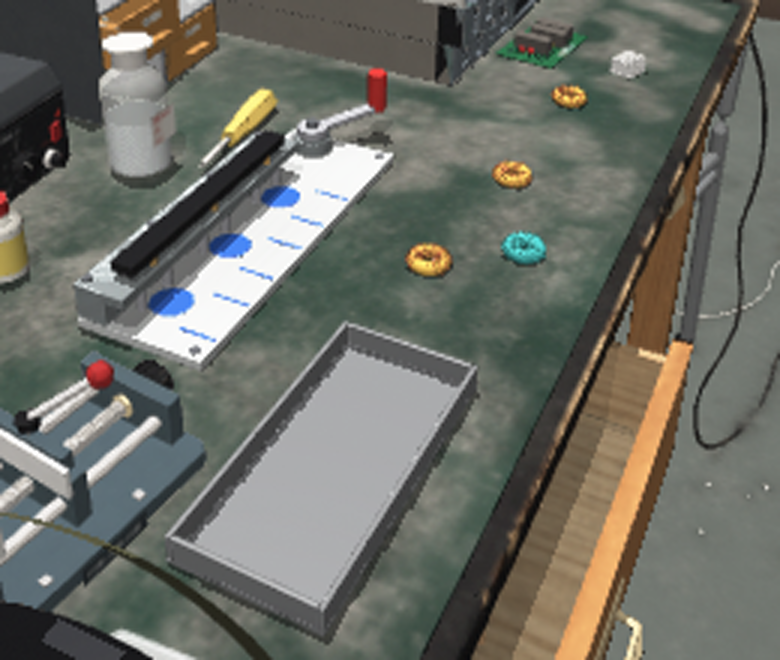

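>>> {"op": "play_rows", "data": {
  "motion": [
    [0, 0, 0, 0, -0.183],
    [0, 0, 0, 0, -0.183],
    [0, 0, 0, 0, 0],
    [0, -3.1, -3.7, -1, 0],
    [0, -3.1, -3.7, -1, 0],
    [0, -3.1, -3.7, -1, 0],
    [0, -3.1, -3.7, -1, 0],
    [0, -3.1, -3.7, -1, 0],
    [0, -3.1, -3.7, -1, 0],
    [0, -3.1, -3.7, -1, 0],
    [0, -0.4, -5.7, 0, 0],
    [0, -0.4, -5.7, 0, 0],
    [0, -0.4, -5.7, 0, 0],
    [0, -0.4, -5.7, 0, 0],
    [0, -0.4, -5.7, 0, 0],
    [0, -0.4, -5.7, 0, 0],
    [0, -0.4, -5.7, 0, 0],
    [0, 0, 0, 0, 0],
    [0, 0, 0, 0, 0]
  ]
}}

```text
time: 2.62
position: [0.4776, -0.0508, 0.3006]
tool_rot: [0.005, 3.141, 0.002]
ft_force: [-0.5, 0.6, 0.0]
grip_width: 0.993
```

Run:
```python
from h import *
s,im=snap("wrist","w1.png",None,1.25); state()
H=hsv(im);h,S,v=H[...,0],H[...,1],H[...,2]
for nm,m,z in(("or",(h>8)&(h<32)&(S>120)&(v>90),.0065),("blue",(h>100)&(h<125)&(S>130)&(v>80),.010),("red",((h<6)|(h>174))&(S>150)&(v>80),.066),("turq",(h>80)&(h<98)&(S>120)&(v>80),.0065)):
    for c,st in blobs(m,60): print(nm,c,st,ray("wrist",c,z,s)[0])
print(s["joint_positions"])
```

```text
t2.67 [ 0.4776 -0.05    0.3005] [0.0011 3.1416 0.0013] F [0.5658 0.9539 1.    ] w1.002
or [452.1293   4.6385] [ 282    0  350   11 3582] [0.2759 0.12   0.0065]
or [100.9913 130.713 ] [ 88 118  27  26 460] [ 0.4332 -0.3625  0.0065]
or [221.3476 131.0119] [209 119  25  25 420] [ 0.434  -0.1904  0.0065]
or [327.8394 141.6058] [316 130  24  24 411] [ 0.4493 -0.038   0.0065]
or [143.1719 279.75  ] [139 270  10  20  64] [ 0.6759 -0.343   0.0065]
or [495.0909 306.1515] [490 296  10  19  66] [0.7286 0.2498 0.0065]
or [411.2361 314.2917] [408 307   8  16  72] [0.7447 0.1079 0.0065]
blue [314.0459 235.5689] [305 227  20  18 283] [ 0.5952 -0.0588  0.01  ]
blue [365.2    235.3228] [356 227  20  18 285] [0.595  0.0216 0.01  ]
blue [418.5482 233.1218] [408 226  19  17 197] [0.5914 0.1052 0.01  ]
red [562.3846 211.8376] [556 207  14  11 117] [0.5364 0.2759 0.066 ]
red [205.4096 237.4149] [197 227  19  20 188] [ 0.5728 -0.2076  0.066 ]
turq [292.6763  96.9069] [280  84  26  27 451] [ 0.3878 -0.0872  0.0065]
[-0.433  -0.0921  0.4547  1.7583  0.0395  1.466   1.5837]
```

View pics/w1.png

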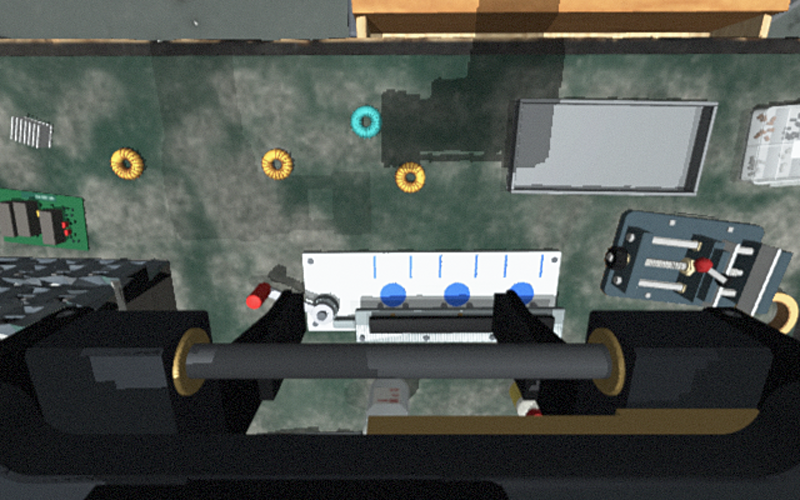

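Run:
```python
from h import *
s,im=snap("wrist","w2.png",(230,180,460,290),3.4)
p=[(302/1.25,253/1.25),(559/1.25,251/1.25)]
# refine near edge: per column first bright row
g=cv2.cvtColor(im,cv2.COLOR_RGB2GRAY).astype(float)
pts=[]
for u in range(250,440,4):
    col=g[190:220,u]; d=np.diff(col); k=d.argmax(); pts.append((u,190+k+1))
P=ray("wrist",pts,.01,s); f=np.polyfit(P[:,1],P[:,0],1);print("near edge x=",f, "resid",np.std(P[:,0]-np.polyval(f,P[:,1])))
for v in (203,206,210,214):
    r=g[v]; a=np.diff(r[225:260]);b=np.diff(r[430:470]); ul=225+a.argmax()+1; ur=430+b.argmin()+1
    print(v,ul,ur,ray("wrist",[(ul,v),(ur,v)],.01,s)[:,:2])
```

```text
near edge x= [-0.0009  0.5399] resid 0.0002210441865510562
203 241 449 [[ 0.5415 -0.1687]
 [ 0.5414  0.1477]]
206 241 448 [[ 0.5463 -0.1691]
 [ 0.5462  0.1468]]
210 242 432 [[ 0.5527 -0.168 ]
 [ 0.5527  0.1231]]
214 242 447 [[ 0.5593 -0.1685]
 [ 0.5592  0.1468]]
```

View pics/w2.png

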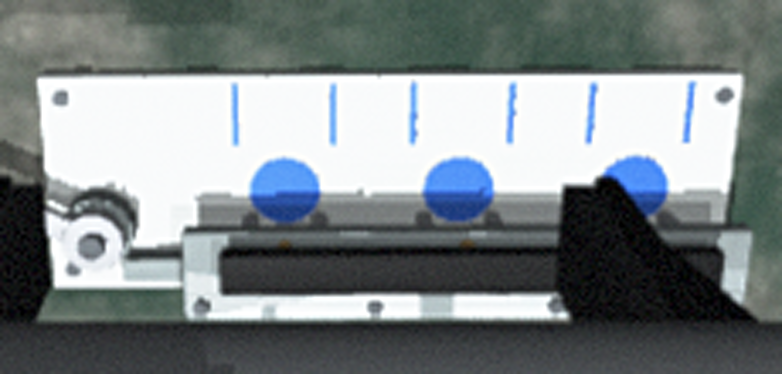

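>>> {"op": "play_rows", "data": {
  "motion": [
    [0, 0, 0, 0, 0.175],
    [0, 0, 0, 0, 0.175],
    [0, 0, 0, 0, 0.175],
    [0, 0, 0, 0, 0.175],
    [0, 0, 0, 0, 0.175],
    [0, 0, 0, 0, 0.175],
    [0, 0, 0, 0, 0.175],
    [0, 0, 0, 0, 0.175],
    [0, -3.51, 1.43, 3.6, 0],
    [0, -3.51, 1.43, 3.6, 0],
    [0, -3.51, 1.43, 3.6, 0],
    [0, -3.51, 1.43, 3.6, 0],
    [0, -3.51, 1.43, 3.6, 0],
    [0, 0, 0, 0, 0],
    [0, 0, 0, 0, 0]
  ]
}}

```text
time: 4.6
position: [0.5783, -0.2105, 0.1207]
tool_rot: [-2.022, -2.403, -0.001]
ft_force: [-0.1, -0.2, 0.8]
grip_width: 1.0
```

Run:
```python
from h import *
s=state(); s,im=snap("wrist","w3.png",None,1.25)
T=wpose(s);print(T[:3,:3])
print(proj("wrist",np.array([.578,-.211,.066]),s)*1.25,proj("wrist",np.array([.61,-.143,.03]),s)*1.25)
```

```text
t4.60 [ 0.5783 -0.2105  0.1207] [-2.0224 -2.4031 -0.001 ] F [-0.1244 -0.2036  0.7806] w1.000
[[-0.1708  0.9853 -0.0002]
 [ 0.9853  0.1708  0.001 ]
 [ 0.001  -0.     -1.    ]]
[398.5251 273.3948] [467.4931 160.9571]
```

View pics/w3.png

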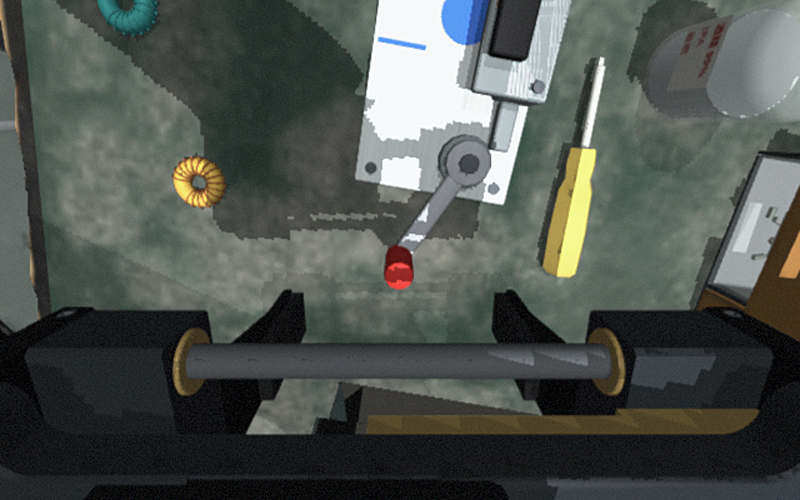

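Run:
```python
from h import *
hx=np.array([.610,-.143]);Rm=np.array([[-.171,.985],[.985,.171]])
prev=np.array([.5783,-.2105])
for i,a in enumerate(np.linspace(-115,-46,9)):
    r=np.deg2rad(a);t=np.array([-np.sin(r),np.cos(r)]);k=hx+.075*np.array([np.cos(r),np.sin(r)])
    lead=.003+.002*(i==8)
    c=k+Rm[:,1]*lead
    print(a,c,(Rm.T@(c-prev))*100);prev=c
```

```text
-115.0 [ 0.5813 -0.2105] [-0.0467  0.2921]
-106.375 [ 0.5918 -0.2144] [-0.5729  0.9712]
-97.75 [ 0.6028 -0.2168] [-0.4208  1.0462]
-89.125 [ 0.6141 -0.2175] [-0.2591  1.0975]
-80.5 [ 0.6253 -0.2165] [-0.0916  1.1239]
-71.875 [ 0.6363 -0.2138] [0.078  1.1249]
-63.25 [ 0.6467 -0.2095] [0.2458 1.1005]
-54.625 [ 0.6564 -0.2036] [0.408  1.0512]
-46.0 [ 0.667  -0.1961] [0.5611 1.178 ]
```

>>> {"op": "play_rows", "data": {
  "motion": [
    [0, 0, 0, 3.8, 0],
    [0, 0, 0, 3.8, 0],
    [0.724, 0, 0, 0, 0],
    [0.724, 0, 0, 0, 0],
    [0.724, 0, 0, 0, 0],
    [0.724, 0, 0, 0, 0],
    [0.724, 0, 0, 0, 0],
    [0.724, 0, 0, 0, 0]
  ],
  "force": 10
}}

```text
time: 5.65
position: [0.5779, -0.2124, 0.0447]
tool_rot: [2.025, 2.402, 0.0]
ft_force: [0.2, 0.2, 0.0]
grip_width: 0.405
```

>>> {"op": "play_rows", "data": {
  "motion": [
    [0.724, 0, 0, 0, 0],
    [0.724, 0, 0, 0, 0],
    [0.724, 0, 0, 0, 0],
    [0.724, -0.05, 0.3, 0, 0],
    [0.724, -0.57, 0.97, 0, 0],
    [0.724, -0.42, 1.05, 0, 0],
    [0.724, -0.26, 1.1, 0, 0],
    [0.724, -0.09, 1.12, 0, 0],
    [0.724, 0.08, 1.12, 0, 0],
    [0.724, 0.25, 1.1, 0, 0],
    [0.724, 0.41, 1.05, 0, 0],
    [0.724, 0.56, 1.18, 0, 0],
    [0.724, 0, 0, 0, 0]
  ]
}}

```text
time: 7.28
position: [0.6675, -0.198, 0.044]
tool_rot: [2.024, 2.402, -0.001]
ft_force: [-1.6, -1.2, 0.0]
grip_width: 0.957
```

Run:
```python
from h import *
s=state(); s,im=snap("wrist","w4.png",None,1.25)
s,im=snap("top","t4.png",(270,150,370,220),6)
```

```text
t7.28 [ 0.6675 -0.198   0.044 ] [ 2.0238  2.4024 -0.0006] F [-1.629  -1.1836  0.0402] w0.957
```

View pics/w4.png

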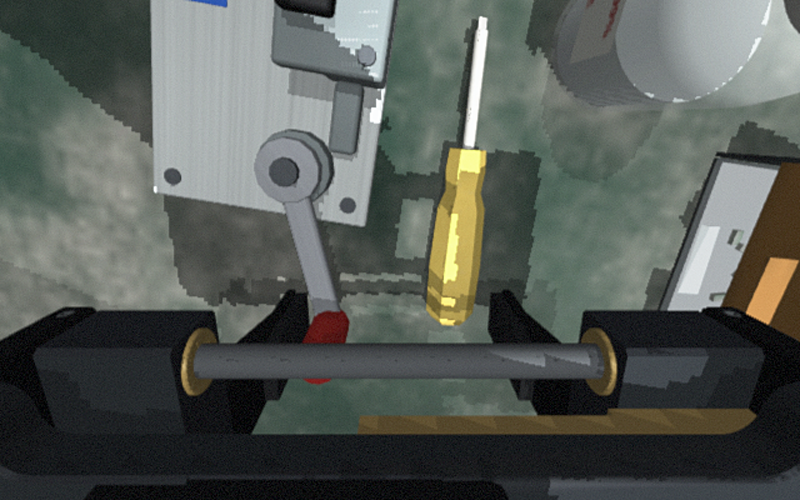

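>>> {"op": "play_rows", "data": {
  "motion": [
    [0.724, 0, 0, 0, 0],
    [0.724, 0, 0, 0, 0],
    [0.724, 0, 0, 0, 0],
    [0.724, 0, 0, 0, 0],
    [0.724, 0, 0, 0, 0],
    [0.724, 0, 0, 0, 0]
  ],
  "force": 40
}}

```text
time: 8.12
position: [0.6634, -0.1942, 0.0433]
tool_rot: [-2.017, -2.395, -0.0]
ft_force: [-9.6, 5.7, 3.0]
grip_width: 0.283
```

>>> {"op": "play_rows", "data": {
  "motion": [
    [0.724, 0, 0, 0, 0],
    [0.724, 0, 0, 0, 0]
  ]
}}

```text
time: 8.38
position: [0.6633, -0.1941, 0.0432]
tool_rot: [-2.017, -2.395, -0.0]
ft_force: [-10.3, 5.1, 1.7]
grip_width: 0.281
```

Run:
```python
from h import *
s=state(); s,im=snap("wrist","w5.png",None,1.25)
s,im=snap("top","t4.png",(270,150,370,220),6)
s,im=snap("scene","s4.png",(220,130,420,260),4)
a=np.deg2rad(-46)
print(proj("wrist",np.array([.61+.075*np.cos(a),-.143+.075*np.sin(a),.066]),s)*1.25)
```

```text
t8.38 [ 0.6633 -0.1941  0.0432] [-2.0172 -2.3951 -0.0001] F [-10.3467   5.1475   1.6602] w0.281
[395.0315 348.395 ]
```

View pics/w5.png

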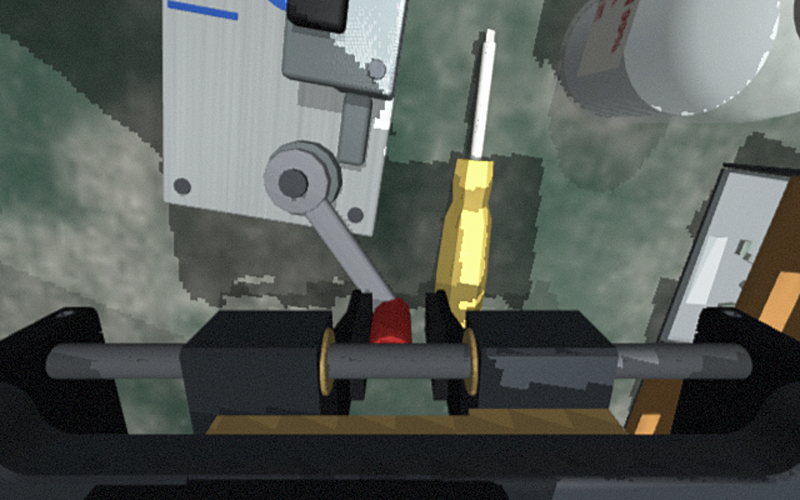

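View pics/s4.png

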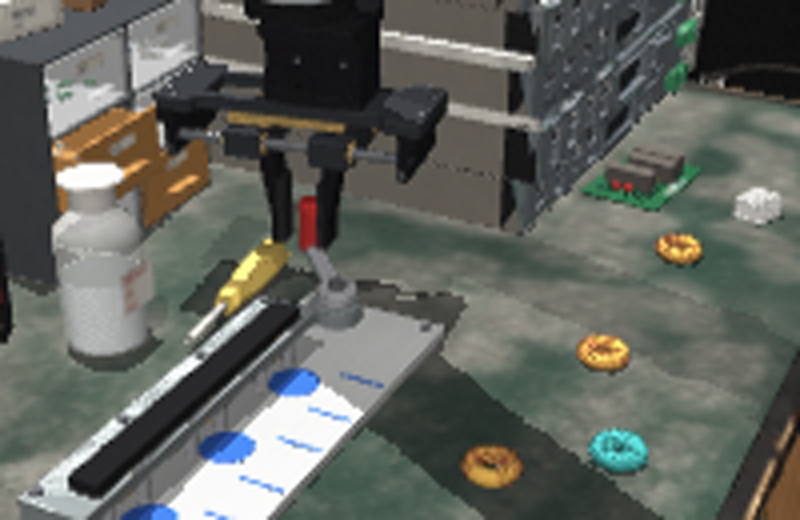

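Run:
```python
from h import *
s=ctrl.get_state()
for a in(-46,-50,-55):
    r=np.deg2rad(a); print(a,[proj("wrist",np.array([.61+q*np.cos(r),-.143+q*np.sin(r),.033]),s)*1.25 for q in(0,.03,.05,.064)])
im=cv2.imread("pics/w5.png")
cv2.imwrite("pics/w5c.png",cv2.resize(im[150:360,240:440],None,fx=3,fy=3))
P=ray("wrist",np.array([(325,220),(378,290)])/1.25,.033,s);d=P[1]-P[0];print(P,np.rad2deg(np.arctan2(d[1],d[0])))
```

```text
-46 [array([297.8714, 179.2525]), array([339.5032, 235.159 ]), array([365.4383, 269.9869]), array([382.7983, 293.2993])]
-50 [array([297.8714, 179.2525]), array([335.6671, 237.5525]), array([359.1399, 273.7593]), array([374.8206, 297.9468])]
-55 [array([297.8714, 179.2525]), array([330.6459, 240.1494]), array([350.9316, 277.8413]), array([364.454 , 302.9666])]
[[ 0.6236 -0.1588  0.033 ]
 [ 0.652  -0.1878  0.033 ]] -45.61330418579703
```

View pics/w5c.png

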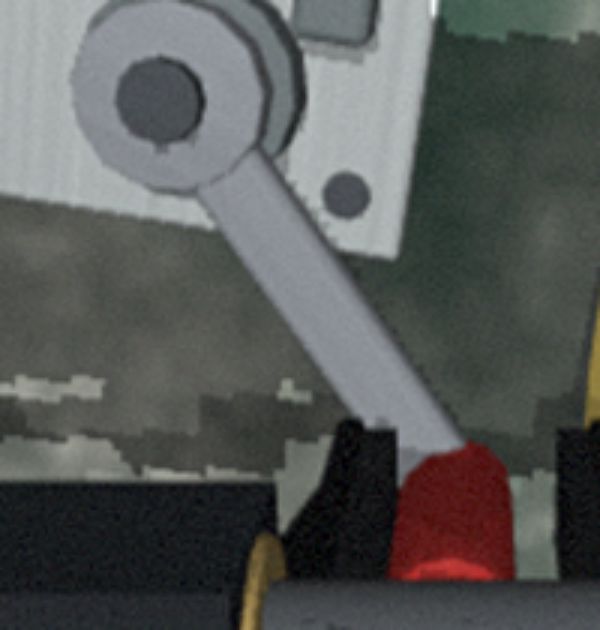

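>>> {"op": "play_rows", "data": {
  "motion": [
    [0.724, 0.23, 0.33, 0, 0],
    [0.724, 0.23, 0.33, 0, 0],
    [0.724, 0, 0, 0, 0],
    [0.724, 0, 0, 0, 0],
    [0.724, 0, 0, 0, 0],
    [0.724, 0, 0, 0, 0]
  ]
}}

```text
time: 9.28
position: [0.6652, -0.1926, 0.043]
tool_rot: [-2.019, -2.39, 0.011]
ft_force: [-17.2, 0.4, 6.4]
grip_width: 0.278
```

Run:
```python
from h import *
s,im=snap("wrist","w6.png",None,1.25);state()
a=wpose(s)
for an in(-46,-50):
    r=np.deg2rad(an); print(an,[proj("wrist",np.array([.61+q*np.cos(r),-.143+q*np.sin(r),.033]),s)*1.25 for q in(0,.03,.05,.064)])
im=cv2.imread("pics/w6.png")
cv2.imwrite("pics/w6c.png",cv2.resize(im[150:360,240:440],None,fx=3,fy=3))
```

```text
t9.32 [ 0.6652 -0.1927  0.0431] [-2.0191 -2.3902  0.0108] F [-18.2523   0.2333   5.303 ] w0.277
-46 [array([292.8904, 182.1871]), array([334.7816, 237.8036]), array([360.8984, 272.4773]), array([378.3885, 295.6978])]
-50 [array([292.8904, 182.1871]), array([330.9737, 240.1905]), array([354.6397, 276.2353]), array([370.4556, 300.3242])]
```

View pics/w6c.png

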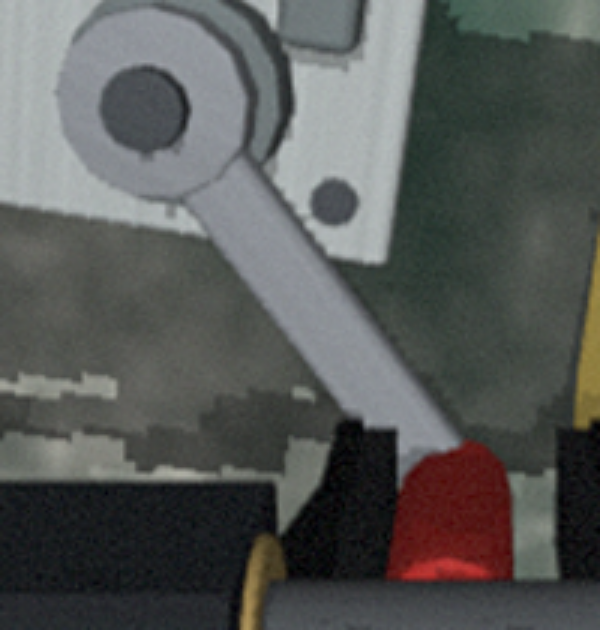

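>>> {"op": "play_rows", "data": {
  "motion": [
    [0.724, 0, 0, 0, 0],
    [0.724, 0, 0, 0, 0],
    [0.724, 0, 0, 0, 0],
    [0.724, 0, 0, 0, 0],
    [0.724, 0, 0, 0, 0],
    [0.724, 0, 0, 0, 0],
    [0.724, 0, 0, 0, 0],
    [0.724, 0, 0, 0, 0],
    [0.724, -0.46, -0.66, 0, 0],
    [0.724, -0.56, -1.18, 0, 0],
    [0.724, -0.41, -1.05, 0, 0],
    [0.724, -0.25, -1.1, 0, 0],
    [0.724, -0.08, -1.12, 0, 0],
    [0.724, 0.09, -1.12, 0, 0],
    [0.724, 0.26, -1.1, 0, 0],
    [0.724, 0.42, -1.05, 0, 0],
    [0.724, 0.57, -0.97, 0, 0],
    [0.724, 0.05, -0.3, 0, 0],
    [0.724, 0, 0, 0, 0],
    [0.724, 0, 0, 0, 0]
  ]
}}

```text
time: 11.82
position: [0.5784, -0.2124, 0.0448]
tool_rot: [2.024, 2.401, 0.001]
ft_force: [0.0, 0.4, 1.2]
grip_width: 0.276
```

Run:
```python
from h import *
s,im=snap("wrist","w7.png",None,1.25);state()
```

```text
t11.88 [ 0.5784 -0.2124  0.0447] [2.0241 2.4016 0.0004] F [-0.3726 -0.4506 -0.0817] w0.280
```

View pics/w7.png

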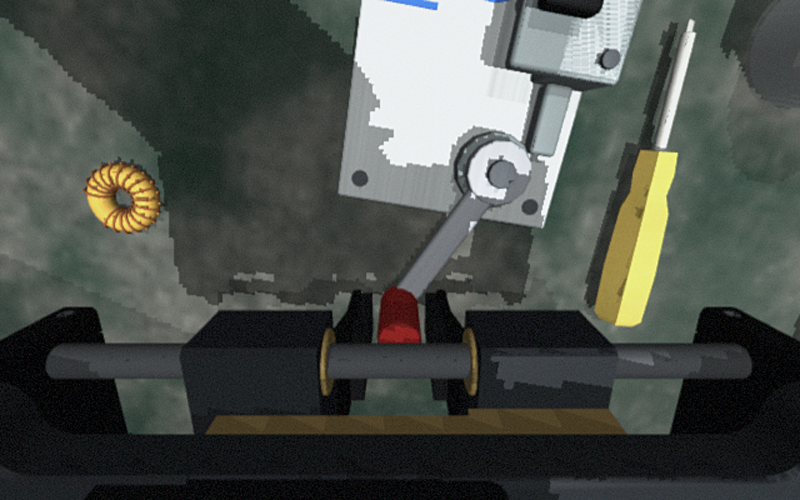

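>>> {"op": "play_rows", "data": {
  "motion": [
    [0.724, 0, 0, -5.8, 0],
    [0.6, 0, 0, -5.8, 0],
    [0.35, 0, 0, 0, -0.175],
    [0.35, 0, 0, 0, -0.175],
    [0.35, 0, 0, 0, -0.175],
    [0.35, 0, 0, 0, -0.175],
    [0.35, 0, 0, 0, -0.175],
    [0.35, 0, 0, 0, -0.175],
    [0.35, 0, 0, 0, -0.175],
    [0.35, 0, 0, 0, -0.175],
    [0.35, 3.3, 4.37, 1, 0],
    [0.35, 3.3, 4.37, 1, 0],
    [0.35, 3.3, 4.37, 1, 0],
    [0.35, 3.3, 4.37, 1, 0],
    [0.35, 0, 0, 0, 0],
    [0.35, 0, 0, 0, 0]
  ]
}}

```text
time: 13.88
position: [0.4468, -0.0379, 0.1211]
tool_rot: [0.001, 3.14, -0.0]
ft_force: [0.7, -0.5, -0.1]
grip_width: 0.652
```

```bash
cat > look.py <<'E'
from h import *
import sys
s,im=snap("wrist",sys.argv[1],None,1.25);state()
H=hsv(im);h,S,v=H[...,0],H[...,1],H[...,2]
m=(h>8)&(h<32)&(S>120)&(v>90)
m=cv2.morphologyEx(m.astype(np.uint8),cv2.MORPH_CLOSE,np.ones((5,5)))
cs,_=cv2.findContours(m,cv2.RETR_EXTERNAL,cv2.CHAIN_APPROX_NONE)
for c in cs:
    if cv2.contourArea(c)<300: continue
    hull=cv2.convexHull(c); (u,w),r=cv2.minEnclosingCircle(hull)
    if r>80: continue
    X=ray("wrist",(u,w),.0065,s)[0]
    print("choke px",(round(u),round(w)),"r",round(r,1),X,"dxy tool cm from tcp", -(X[0]-s["position"][0])*100,(X[1]-s["position"][1])*100)
E
python3 look.py w8.png
```

```text
t13.93 [ 0.4471 -0.0384  0.1212] [ 0.0033  3.1398 -0.0005] F [ 0.0653 -0.3902 -0.0227] w0.652
choke px (319, 199) r 19.2 [ 0.45   -0.0383  0.0065] dxy tool cm from tcp -0.32053282589092347 -0.03638444962080767
choke px (150, 183) r 20.9 [ 0.4347 -0.1914  0.0065] dxy tool cm from tcp 1.2177381794610143 -15.351264090205813
choke px (327, 3) r 56.1 [ 0.2922 -0.0323  0.0065] dxy tool cm from tcp 15.462722806843571 0.5637441022314643
```

View pics/w8.png

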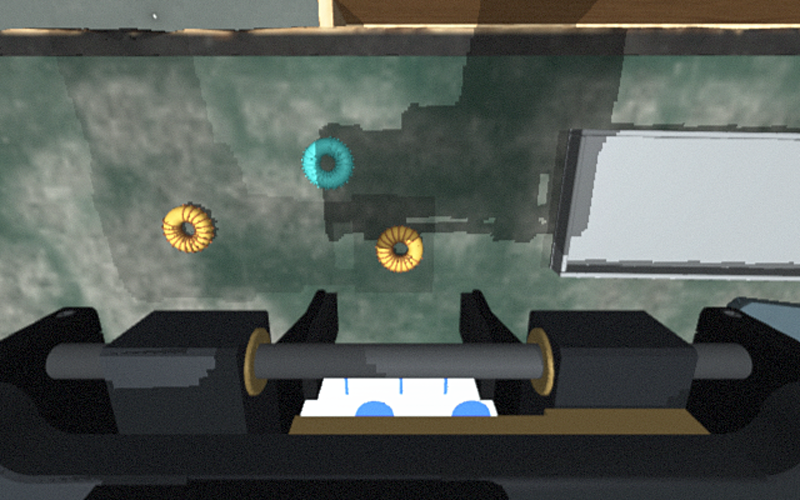

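>>> {"op": "play_rows", "data": {
  "motion": [
    [0.35, 0.2, 0, 4, 0],
    [0.35, 0, 0, 4, 0],
    [0.35, 0, 0, 3.05, 0],
    [0.35, 0, 0, 0, 0],
    [0.8, 0, 0, 0, 0],
    [0.8, 0, 0, 0, 0],
    [0.8, 0, 0, 0, 0],
    [0.8, 0, 0, 0, 0],
    [0.8, 0, 0, 0, 0]
  ],
  "force": 25
}}

```text
time: 15.05
position: [0.4441, -0.0374, 0.0102]
tool_rot: [0.001, 3.141, 0.0]
ft_force: [0.3, -1.0, 1.4]
grip_width: 0.376
```

>>> {"op": "play_rows", "data": {
  "motion": [
    [0.8, 0, 0, 0, 0],
    [0.8, 0, 0, -5, 0],
    [0.8, 0, 0, -2, 0],
    [0.8, 0, 0, 0, 0]
  ]
}}

```text
time: 15.55
position: [0.4452, -0.0372, 0.0814]
tool_rot: [0.001, 3.138, 0.001]
ft_force: [0.7, -0.1, -0.1]
grip_width: 0.369
```

Run:
```python
from h import *
s,im=snap("wrist","w9.png",None,1.25);state()
s,im=snap("scene","s9.png",(260,100,460,280),4)
```

```text
t15.60 [ 0.4441 -0.0372  0.0801] [0.0009 3.1406 0.0006] F [-0.0766  1.0959 -0.1525] w0.370
```

View pics/w9.png

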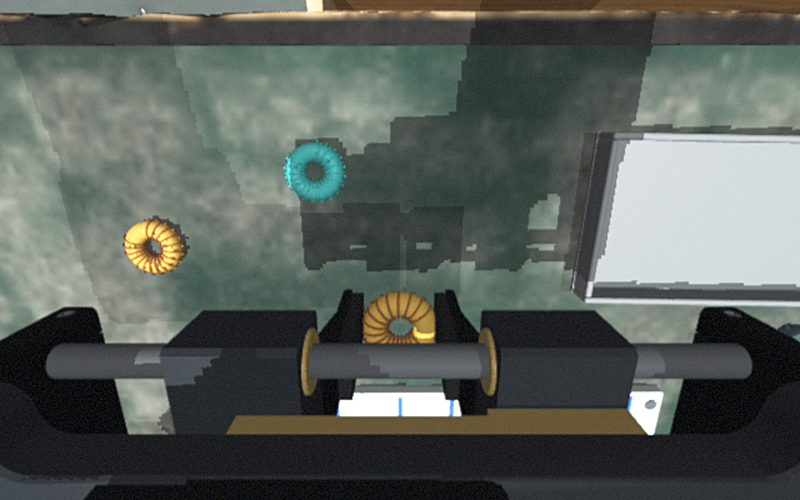

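View pics/s9.png

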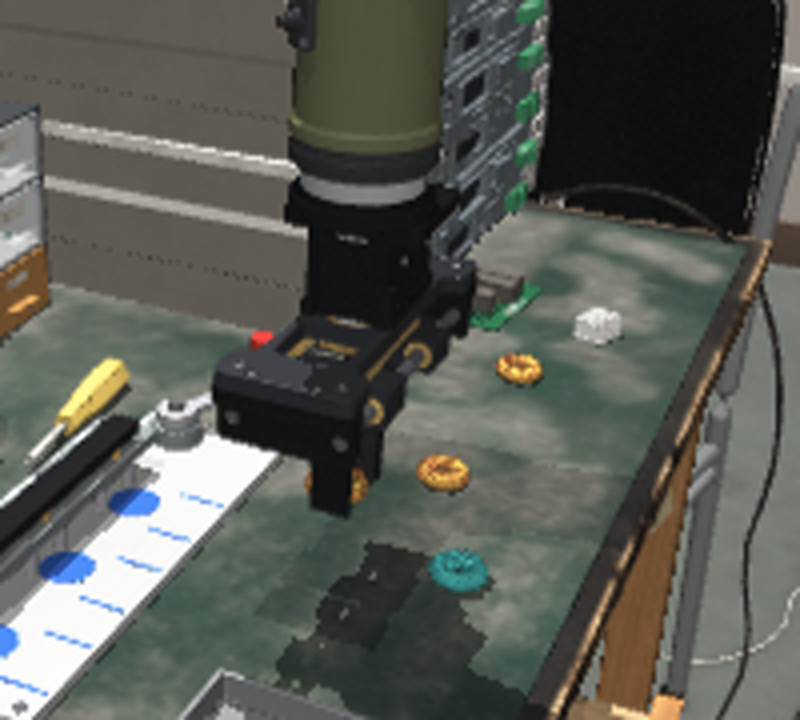

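>>> {"op": "play_rows", "data": {
  "motion": [
    [0.8, -2.95, 3.47, 0, 0],
    [0.8, -2.95, 3.47, 0, 0],
    [0.8, -2.95, 3.47, 0, 0],
    [0.8, -2.95, 3.47, 0, 0],
    [0.8, 0, 0, 3, 0],
    [0.8, 0, 0, 2.6, 0],
    [0.8, 0, 0, 0, 0],
    [0.8, 0, 0, 0, 0]
  ]
}}

```text
time: 16.65
position: [0.5614, 0.101, 0.0236]
tool_rot: [-0.002, -3.14, 0.001]
ft_force: [-1.0, -0.2, 0.7]
grip_width: 0.372
```

Run:
```python
from h import *
s,im=snap("wrist","w10.png",None,1.25);state()
for y in(.1018,):
  for p in([.595,y,.01],[.609,y+.0156,.027],[.609,y-.0156,.027],[.54,y,.01]): print(p,proj("wrist",np.array(p),s)*1.25)
```

```text
t16.70 [0.5618 0.1011 0.0242] [-0.0017 -3.1411  0.0003] F [ 0.5597  0.7058 -0.0684] w0.368
[0.595, 0.1018, 0.01] [401.2593 365.5295]
[0.609, 0.1174, 0.027] [434.1805 411.916 ]
[0.609, 0.0862, 0.027] [368.6561 411.8676]
[0.54, 0.1018, 0.01] [401.5169 263.1927]
```

View pics/w10.png

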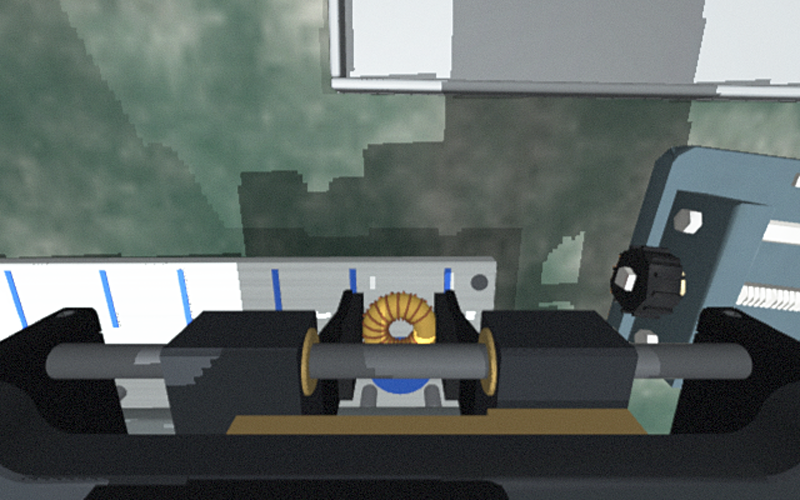

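Run:
```python
from h import *
s=ctrl.get_state()
z=s["position"][2]
print(ray("wrist",[(400/1.25,328/1.25)],z-.0037,s)-s["position"], ray("wrist",[(400/1.25,290/1.25)],z+.0028-.004,s)-s["position"])
```

```text
[[ 0.0069  0.0001 -0.0037]] [[-0.0132  0.0001 -0.0012]]
```

>>> {"op": "play_rows", "data": {
  "motion": [
    [0.8, 0, 0.07, 0.3, 0],
    [0.8, -0.7, 0, 0, 0],
    [0.8, -0.7, 0, 0, 0],
    [0.8, -0.7, 0, 0, 0],
    [0.8, -0.3, 0, 0, 0],
    [0.8, 0, 0, 0, 0]
  ]
}}

```text
time: 17.45
position: [0.5862, 0.1019, 0.021]
tool_rot: [-0.002, -3.141, 0.0]
ft_force: [0.3, -1.3, -0.2]
grip_width: 0.367
```

>>> {"op": "play_rows", "data": {
  "motion": [
    [0.8, -0.2, 0, 0, 0],
    [0.8, -0.1, 0, 0, 0],
    [0.8, 0, 0, 0, 0]
  ]
}}

```text
time: 17.82
position: [0.5887, 0.1019, 0.021]
tool_rot: [-0.001, -3.141, 0.0]
ft_force: [-0.3, -0.9, -0.5]
grip_width: 0.37
```

>>> {"op": "play_rows", "data": {
  "motion": [
    [0.8, -0.15, 0, 0, 0],
    [0.8, -0.1, 0, 0, 0],
    [0.8, 0, 0, 0, 0]
  ]
}}

```text
time: 18.2
position: [0.5898, 0.1016, 0.0203]
tool_rot: [-0.001, -3.138, 0.001]
ft_force: [-6.1, -0.7, 1.1]
grip_width: 0.371
```

>>> {"op": "play_rows", "data": {
  "motion": [
    [0.4, 0, 0, 0, 0],
    [0.4, 0, 0, 0, 0],
    [0.4, 0, 0, 0, 0],
    [0.4, 2.0, 0, 0, 0],
    [0.4, 2.0, 0, 0, 0],
    [1, 0, 0, 0, 0],
    [1, 0, 0, 0, 0],
    [1, 0, 0, 0, 0],
    [1, 0, 0, 0, 0],
    [1, 0, 0, 0, 0],
    [1, -1, 0, 0, 0],
    [1, -0.3, 0, 0, 0],
    [1, 0, 0, 0, 0]
  ]
}}

```text
time: 19.82
position: [0.565, 0.102, 0.021]
tool_rot: [0.002, 3.141, 0.0]
ft_force: [0.2, -0.2, 0.2]
grip_width: 0.007
```

Run:
```python
from h import *
s,im=snap("wrist","w11.png",None,1.25);state()
```

```text
t19.88 [0.5646 0.102  0.021 ] [-0.0014 -3.1414  0.0001] F [-0.2665 -0.0681  0.2579] w0.005
```

View pics/w11.png

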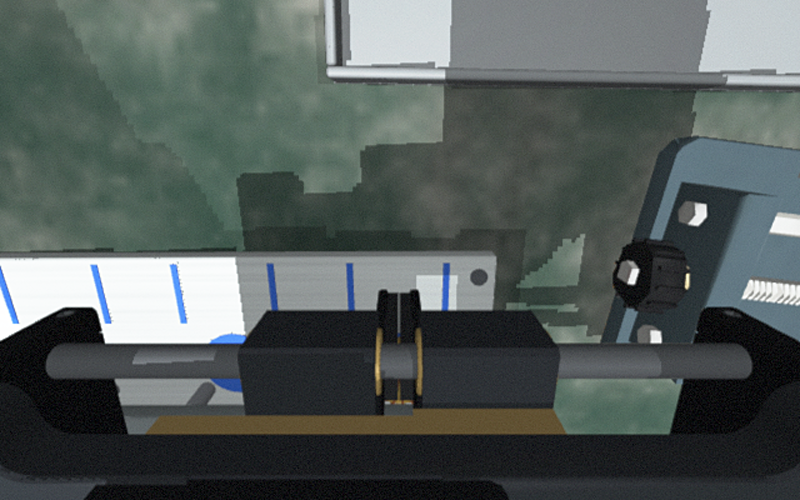

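>>> {"op": "play_rows", "data": {
  "motion": [
    [1, -0.3, 0, 0, 0],
    [1, -0.2, 0, 0, 0],
    [1, 0, 0, 0, 0]
  ]
}}

```text
time: 20.25
position: [0.5678, 0.1018, 0.0205]
tool_rot: [-0.001, -3.138, 0.001]
ft_force: [-5.2, -0.6, 1.9]
grip_width: 0.005
```

>>> {"op": "play_rows", "data": {
  "motion": [
    [1, 1.6, 0, 0, 0],
    [0.6, 1.6, 0, 0, 0],
    [0.35, 0, 0, -5, 0],
    [0.35, 0, 0, -5, 0],
    [0.35, 1.8, -4.88, 0, 0],
    [0.35, 1.8, -4.88, 0, 0],
    [0.35, 1.8, -4.88, 0, 0],
    [0.35, 1.8, -4.88, 0, 0],
    [0.35, 1.8, -4.88, 0, 0],
    [0.35, 1.8, -4.88, 0, 0],
    [0.35, 0, 0, 0, 0],
    [0.35, 0, 0, 0, 0]
  ]
}}

```text
time: 21.75
position: [0.4301, -0.1904, 0.1213]
tool_rot: [0.002, 3.14, 0.0]
ft_force: [-0.3, -0.0, 0.2]
grip_width: 0.648
```

```bash
python3 look.py w12.png
python3 - <<'E'
from h import *
s,im=snap("scene","s12.png",(200,140,460,320),3)
E
```

```text
t21.80 [ 0.4302 -0.1897  0.1212] [-0.0012  3.1404  0.0003] F [ 0.4652  0.4047 -0.556 ] w0.651
choke px (320, 200) r 18.9 [ 0.4343 -0.1894  0.0065] dxy tool cm from tcp -0.42264597728582376 0.09714701722814412
choke px (132, 202) r 21.0 [ 0.4357 -0.3627  0.0065] dxy tool cm from tcp -0.5596873978331252 -17.230293422196507
```

View pics/s12.png

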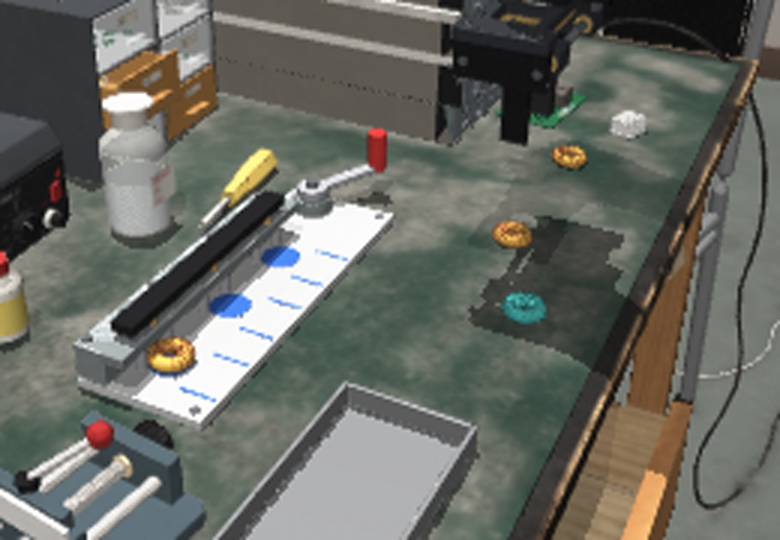

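View pics/w12.png

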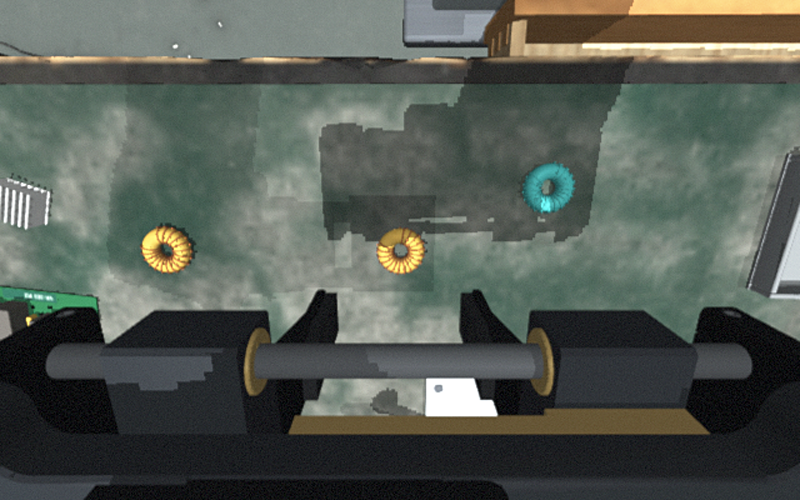

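>>> {"op": "play_rows", "data": {
  "motion": [
    [0.35, 0.1, 0.05, 4, 0],
    [0.35, 0, 0, 4, 0],
    [0.35, 0, 0, 3.05, 0],
    [0.35, 0, 0, 0, 0],
    [0.8, 0, 0, 0, 0],
    [0.8, 0, 0, 0, 0],
    [0.8, 0, 0, 0, 0],
    [0.8, 0, 0, 0, 0],
    [0.8, 0, 0, 0, 0],
    [0.8, 0, 0, 0, 0],
    [0.8, 0, 0, -5, 0],
    [0.8, 0, 0, -2, 0],
    [0.8, 0, 0, 0, 0]
  ],
  "force": 25
}}

```text
time: 23.48
position: [0.4295, -0.1907, 0.0819]
tool_rot: [0.001, 3.138, -0.001]
ft_force: [-0.0, 0.1, -0.9]
grip_width: 0.377
```

>>> {"op": "play_rows", "data": {
  "motion": [
    [0.8, -2.65, 4.25, 0, 0],
    [0.8, -2.65, 4.25, 0, 0],
    [0.8, -2.65, 4.25, 0, 0],
    [0.8, -2.65, 4.25, 0, 0],
    [0.8, -2.65, 4.25, 0, 0],
    [0.8, 0, 0, 3, 0],
    [0.8, 0, 0, 2.6, 0],
    [0.8, 0, 0, 0, 0],
    [0.8, 0, 0, 0, 0]
  ]
}}

```text
time: 24.6
position: [0.5605, 0.0218, 0.0243]
tool_rot: [-0.002, -3.14, 0.001]
ft_force: [-0.5, 1.4, 0.4]
grip_width: 0.374
```

Run:
```python
from h import *
s,im=snap("wrist","w13.png",None,1.25);state()
```

```text
t24.65 [0.561  0.0219 0.0249] [ 0.002   3.1416 -0.0001] F [0.1262 0.0622 0.3799] w0.375
```

View pics/w13.png

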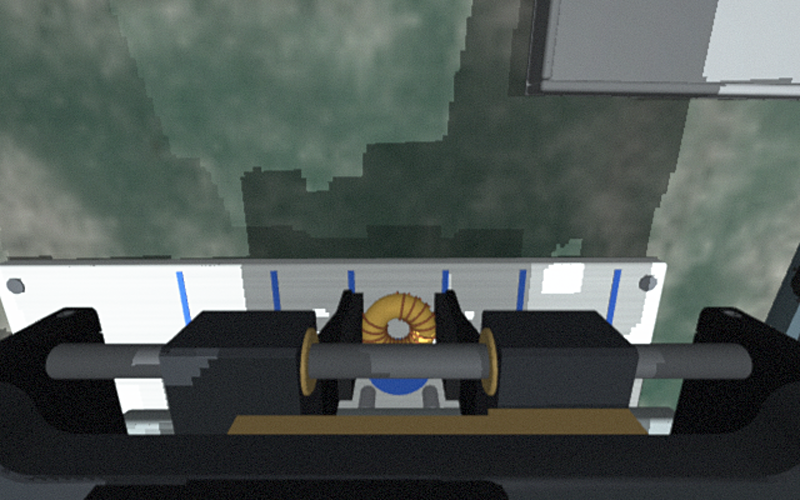

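>>> {"op": "play_rows", "data": {
  "motion": [
    [0.8, 0, 0, 0.3, 0],
    [0.8, -0.7, 0, 0, 0],
    [0.8, -0.7, 0, 0, 0],
    [0.8, -0.7, 0, 0, 0],
    [0.8, -0.4, 0, 0, 0],
    [0.8, -0.2, 0, 0, 0],
    [0.8, -0.15, 0, 0, 0],
    [0.8, 0, 0, 0, 0]
  ]
}}

```text
time: 25.65
position: [0.5888, 0.022, 0.0212]
tool_rot: [-0.001, -3.14, 0.0]
ft_force: [-1.7, 0.0, -0.8]
grip_width: 0.378
```

Just touching; release, retreat, close and push home.

>>> {"op": "play_rows", "data": {
  "motion": [
    [0.8, -0.1, 0, 0, 0],
    [0.4, 0, 0, 0, 0],
    [0.4, 0, 0, 0, 0],
    [0.4, 0, 0, 0, 0],
    [0.4, 2.0, 0, 0, 0],
    [0.4, 2.0, 0, 0, 0],
    [1, 0, 0, 0, 0],
    [1, 0, 0, 0, 0],
    [1, 0, 0, 0, 0],
    [1, 0, 0, 0, 0],
    [1, 0, 0, 0, 0],
    [1, -1, 0, 0, 0],
    [1, -0.5, 0, 0, 0],
    [1, -0.3, 0, 0, 0],
    [1, 0, 0, 0, 0]
  ]
}}

```text
time: 27.52
position: [0.568, 0.0223, 0.0213]
tool_rot: [-0.001, -3.14, -0.0]
ft_force: [-1.3, 0.0, 1.8]
grip_width: 0.007
```

>>> {"op": "play_rows", "data": {
  "motion": [
    [1, -0.2, 0, 0, 0],
    [1, -0.1, 0, 0, 0],
    [1, 0, 0, 0, 0]
  ]
}}

```text
time: 27.9
position: [0.5685, 0.0223, 0.0211]
tool_rot: [-0.001, -3.135, -0.0]
ft_force: [-8.9, 1.1, 5.6]
grip_width: 0.001
```

>>> {"op": "play_rows", "data": {
  "motion": [
    [1, 1.6, 0, 0, 0],
    [0.6, 1.6, 0, 0, 0],
    [0.35, 0, 0, -5, 0],
    [0.35, 0, 0, -5, 0],
    [0.35, 1.56, -5.49, 0, 0],
    [0.35, 1.56, -5.49, 0, 0],
    [0.35, 1.56, -5.49, 0, 0],
    [0.35, 1.56, -5.49, 0, 0],
    [0.35, 1.56, -5.49, 0, 0],
    [0.35, 1.56, -5.49, 0, 0],
    [0.35, 1.56, -5.49, 0, 0],
    [0.35, 0, 0, 0, 0],
    [0.35, 0, 0, 0, 0]
  ]
}}

```text
time: 29.52
position: [0.4303, -0.3618, 0.1215]
tool_rot: [0.002, 3.141, 0.0]
ft_force: [0.6, 0.3, -0.0]
grip_width: 0.649
```

```bash
python3 look.py w14.png
python3 - <<'E'
from h import *
s,im=snap("scene","s14.png",(200,140,460,320),3)
print(s["joint_positions"])
E
```

```text
t29.57 [ 0.4308 -0.3609  0.1214] [-0.0011  3.1409  0.0009] F [0.5351 0.1702 0.5187] w0.650
choke px (321, 198) r 19.5 [ 0.433  -0.3604  0.0065] dxy tool cm from tcp -0.2623196906700487 0.1445780474216951
choke px (580, 22) r 59.5 [ 0.2885 -0.1578  0.0065] dxy tool cm from tcp 14.181216330374813 20.404169453461762
[ 0.1757  0.2327  0.5399  1.8252 -0.1331  1.1193  2.3335]
```

View pics/s14.png

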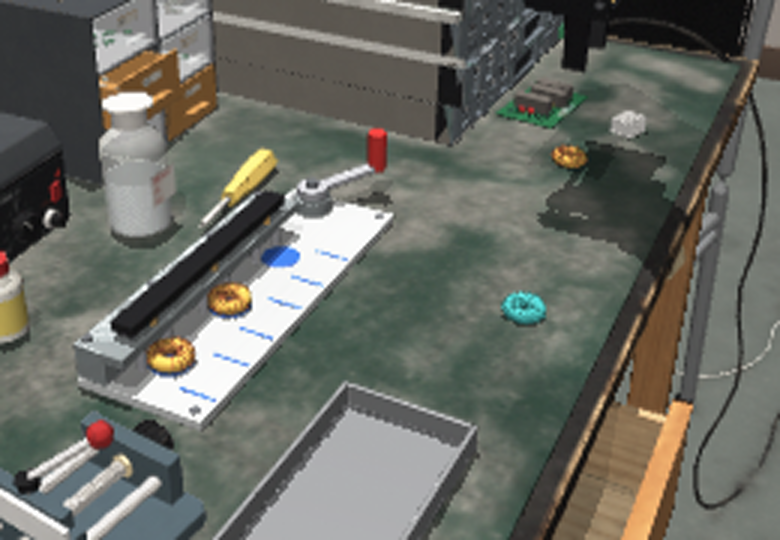

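View pics/w14.png

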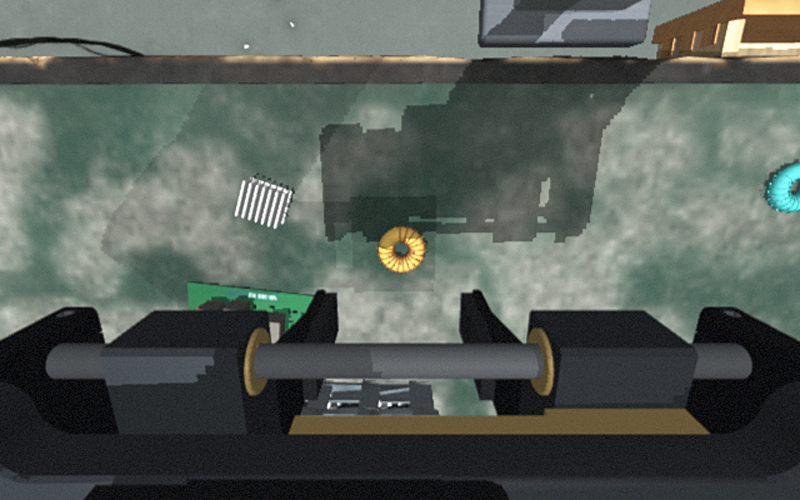

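>>> {"op": "play_rows", "data": {
  "motion": [
    [0.35, 0.25, 0.1, 4, 0],
    [0.35, 0, 0, 4, 0],
    [0.35, 0, 0, 3.05, 0],
    [0.35, 0, 0, 0, 0],
    [0.8, 0, 0, 0, 0],
    [0.8, 0, 0, 0, 0],
    [0.8, 0, 0, 0, 0],
    [0.8, 0, 0, 0, 0],
    [0.8, 0, 0, 0, 0],
    [0.8, 0, 0, 0, 0],
    [0.8, 0, 0, -5, 0],
    [0.8, 0, 0, -2, 0],
    [0.8, 0, 0, 0, 0]
  ],
  "force": 25
}}

```text
time: 31.25
position: [0.4284, -0.362, 0.0825]
tool_rot: [0.002, 3.138, -0.003]
ft_force: [-0.2, -0.5, -1.3]
grip_width: 0.377
```

>>> {"op": "play_rows", "data": {
  "motion": [
    [0.8, -2.21, 5.06, 0, 0],
    [0.8, -2.21, 5.06, 0, 0],
    [0.8, -2.21, 5.06, 0, 0],
    [0.8, -2.21, 5.06, 0, 0],
    [0.8, -2.21, 5.06, 0, 0],
    [0.8, -2.21, 5.06, 0, 0],
    [0.8, 0, 0, 3, 0],
    [0.8, 0, 0, 2.6, 0],
    [0.8, 0, 0, 0, 0],
    [0.8, 0, 0, 0, 0]
  ]
}}

```text
time: 32.5
position: [0.5601, -0.0579, 0.0249]
tool_rot: [-0.002, -3.141, 0.0]
ft_force: [0.5, -0.0, 0.6]
grip_width: 0.372
```

Run:
```python
from h import *
s,im=snap("wrist","w15.png",None,1.25);state()
```

```text
t32.55 [ 0.5606 -0.0579  0.0255] [ 0.0022  3.141  -0.0002] F [ 0.0011 -0.4213  0.6393] w0.373
```

View pics/w15.png

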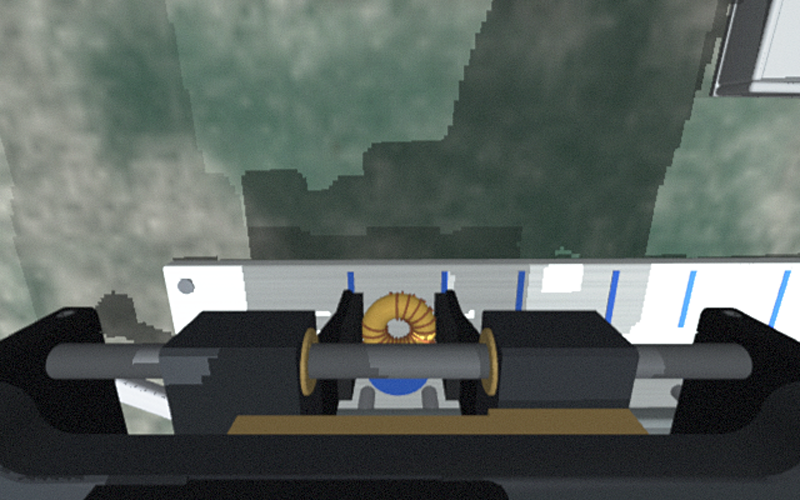

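Centred between the pins (366, 431; choke 398). Lower and slide.

>>> {"op": "play_rows", "data": {
  "motion": [
    [0.8, 0, 0, 0.35, 0],
    [0.8, -0.7, 0, 0, 0],
    [0.8, -0.7, 0, 0, 0],
    [0.8, -0.7, 0, 0, 0],
    [0.8, -0.4, 0, 0, 0],
    [0.8, -0.2, 0, 0, 0],
    [0.8, -0.15, 0, 0, 0],
    [0.8, 0, 0, 0, 0]
  ]
}}

```text
time: 33.55
position: [0.5884, -0.0577, 0.0214]
tool_rot: [-0.002, -3.141, 0.0]
ft_force: [-0.7, -0.4, -0.2]
grip_width: 0.371
```

>>> {"op": "play_rows", "data": {
  "motion": [
    [0.8, -0.15, 0, 0, 0],
    [0.8, 0, 0, 0, 0],
    [0.4, 0, 0, 0, 0],
    [0.4, 0, 0, 0, 0],
    [0.4, 0, 0, 0, 0],
    [0.4, 2.0, 0, 0, 0],
    [0.4, 2.1, 0, 0, 0],
    [1, 0, 0, 0, 0],
    [1, 0, 0, 0, 0],
    [1, 0, 0, 0, 0],
    [1, 0, 0, 0, 0],
    [1, 0, 0, 0, 0],
    [1, -1, 0, 0, 0],
    [1, -0.5, 0, 0, 0],
    [1, -0.3, 0, 0, 0],
    [1, -0.2, 0, 0, 0],
    [1, 0, 0, 0, 0]
  ]
}}

```text
time: 35.67
position: [0.5681, -0.0574, 0.0212]
tool_rot: [-0.001, -3.139, -0.001]
ft_force: [-4.4, 0.6, 2.8]
grip_width: 0.006
```

>>> {"op": "play_rows", "data": {
  "motion": [
    [1, 0, 0, 0, 0],
    [1, 1.6, 0, 0, 0],
    [0.6, 1.6, 0, 0, 0],
    [0.3, 0, 0, -5, 0],
    [0, 0, 0, -5, 0],
    [0, 2, 2, -5, 0],
    [0, 2, 2, -5, 0],
    [0, 2, 2, 0, 0],
    [0, 2, 2, 0, 0],
    [0, 0, 0, 0, 0]
  ]
}}

```text
time: 36.92
position: [0.4575, 0.0243, 0.2222]
tool_rot: [-0.004, 3.138, 0.002]
ft_force: [1.0, 0.1, -0.3]
grip_width: 0.832
```

Run:
```python
from h import *
s,im=snap("wrist","w16.png",None,1.25);st=state()
H=hsv(im);h,S,v=H[...,0],H[...,1],H[...,2]
snap("scene","s16.png",(210,170,400,320),4)
for y in(.1018,.0218,-.0582):
    # seated near edge & centre prediction, z .0165 mid
    print(proj("wrist",np.array([.595,y,.023]),s)*1.25,proj("wrist",np.array([.577,y,.0165]),s)*1.25)
```

```text
t36.98 [0.4582 0.0231 0.2222] [-0.001   3.1382  0.0009] F [ 1.3093 -0.1092  0.6255] w0.882
[472.2694 346.9688] [472.1615 328.5428]
[395.9064 346.7735] [395.9656 328.3411]
[319.4866 346.5781] [319.713  328.1393]
```

View pics/w16.png

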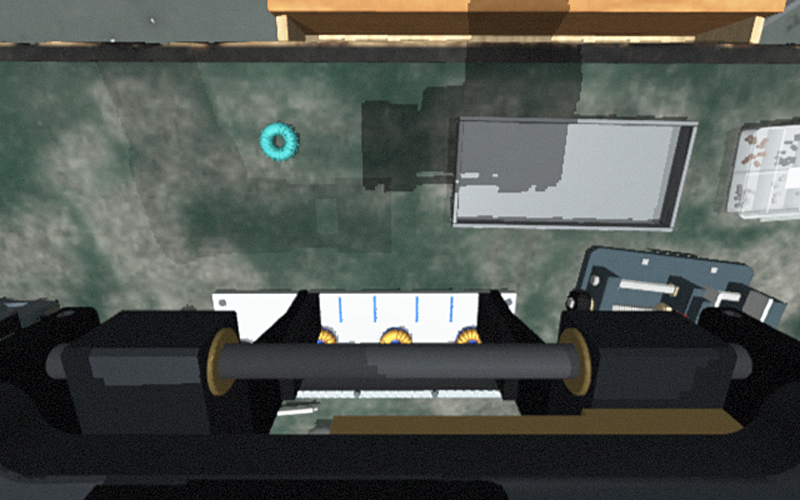

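View pics/s16.png

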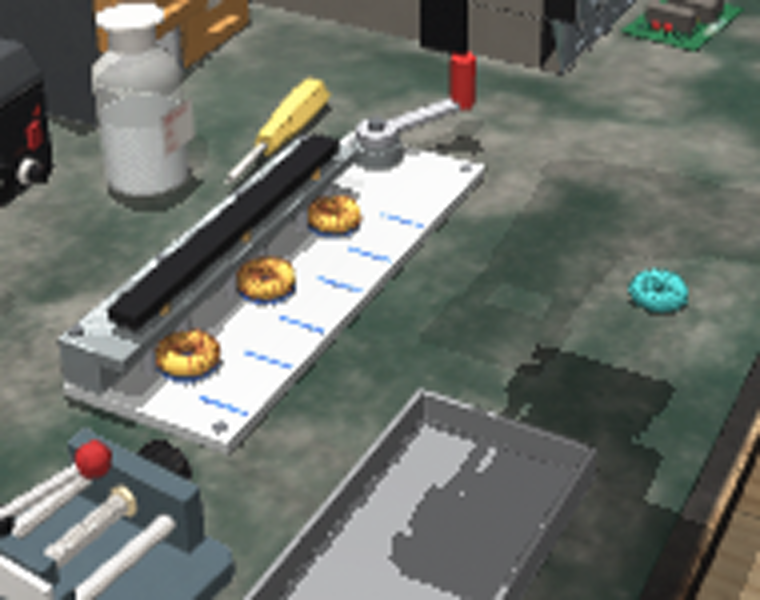

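>>> {"op": "play_rows", "data": {
  "motion": [
    [0, 0, 0, 0, 0.175],
    [0, 0, 0, 0, 0.175],
    [0, 0, 0, 0, 0.175],
    [0, 0, 0, 0, 0.175],
    [0, 0, 0, 0, 0.175],
    [0, 0, 0, 0, 0.175],
    [0, 0, 0, 0, 0.175],
    [0, 0, 0, 0, 0.175],
    [0, -5.04, 1.56, 2.04, 0],
    [0, -5.04, 1.56, 2.04, 0],
    [0, -5.04, 1.56, 2.04, 0],
    [0, -5.04, 1.56, 2.04, 0],
    [0, -5.04, 1.56, 2.04, 0],
    [0, 0, 0, 0, 0],
    [0, 0, 0, 0, 0]
  ],
  "force": 40
}}

```text
time: 38.9
position: [0.5769, -0.2133, 0.119]
tool_rot: [-2.026, -2.401, 0.001]
ft_force: [0.1, 1.0, 1.1]
grip_width: 0.995
```

>>> {"op": "play_rows", "data": {
  "motion": [
    [0, 0.13, 0.12, 3.7, 0],
    [0, 0, 0, 3.7, 0],
    [0.724, 0, 0, 0, 0],
    [0.724, 0, 0, 0, 0],
    [0.724, 0, 0, 0, 0],
    [0.724, 0, 0, 0, 0],
    [0.724, 0, 0, 0, 0],
    [0.724, 0, 0, 0, 0],
    [0.724, 0, 0, 0, 0],
    [0.724, 0, 0, 0, 0],
    [0.724, 0, 0, 0, 0],
    [0.724, 0, 0, 0, 0]
  ]
}}

```text
time: 40.4
position: [0.5778, -0.2111, 0.0455]
tool_rot: [-2.025, -2.402, -0.0]
ft_force: [-0.5, 0.2, 0.2]
grip_width: 0.274
```

Run:
```python
from h import *
s,im=snap("wrist","w17.png",None,1.25);st=state()
snap("scene","s17.png",(210,170,400,320),4)
```

```text
t40.45 [ 0.5779 -0.2111  0.0455] [-2.0248 -2.402  -0.0001] F [-0.3297  0.4662 -0.371 ] w0.274
```

View pics/w17.png

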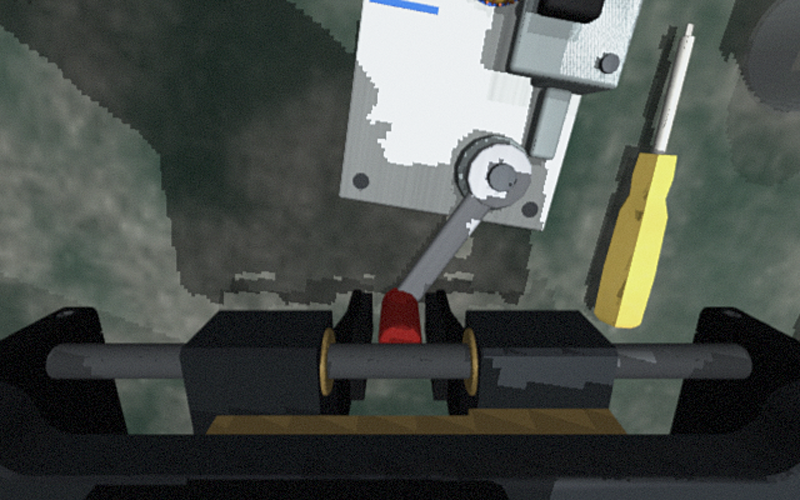

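View pics/s17.png

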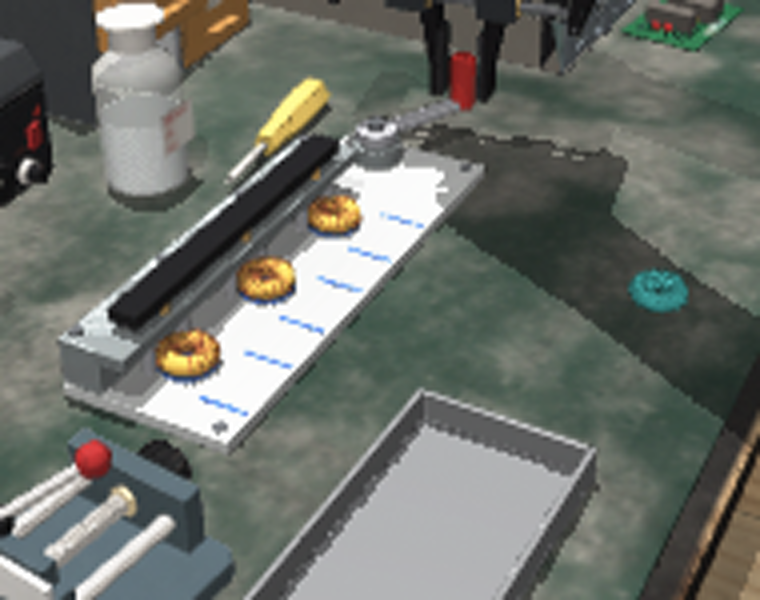

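>>> {"op": "play_rows", "data": {
  "motion": [
    [0.724, -0.05, 0.3, 0, 0],
    [0.724, -0.57, 0.97, 0, 0],
    [0.724, -0.42, 1.05, 0, 0],
    [0.724, -0.26, 1.1, 0, 0],
    [0.724, -0.09, 1.12, 0, 0],
    [0.724, 0.08, 1.12, 0, 0],
    [0.724, 0.25, 1.1, 0, 0],
    [0.724, 0.41, 1.05, 0, 0],
    [0.724, 0.56, 1.18, 0, 0],
    [0.724, 0.23, 0.33, 0, 0],
    [0.724, 0.17, 0.27, 0, 0],
    [0.724, 0, 0, 0, 0],
    [0.724, 0, 0, 0, 0],
    [0.724, 0, 0, 0, 0]
  ]
}}

```text
time: 42.25
position: [0.6664, -0.1993, 0.0448]
tool_rot: [-2.028, -2.394, 0.018]
ft_force: [-12.9, -8.0, 4.8]
grip_width: 0.275
```

Run:
```python
from h import *
s,im=snap("wrist","w18.png",None,1.25);st=state()
for an in(-46,-50):
    r=np.deg2rad(an); print(an,[proj("wrist",np.array([.61+q*np.cos(r),-.143+q*np.sin(r),.033]),s)*1.25 for q in(0,.03,.05,.064)])
im=cv2.imread("pics/w18.png")
cv2.imwrite("pics/w18c.png",cv2.resize(im[150:360,240:440],None,fx=3,fy=3))
snap("scene","s18.png",(210,130,400,320),4)
```

```text
t42.30 [ 0.6664 -0.1993  0.0448] [-2.0283 -2.3943  0.0184] F [-12.4286  -8.5781   6.2621] w0.280
-46 [array([291.7034, 166.0709]), array([334.1375, 222.4008]), array([360.5176, 257.4195]), array([378.1519, 280.8284])]
-50 [array([291.7034, 166.0709]), array([330.3254, 224.835 ]), array([354.2559, 261.2457]), array([370.2187, 285.5335])]
```

View pics/w18c.png

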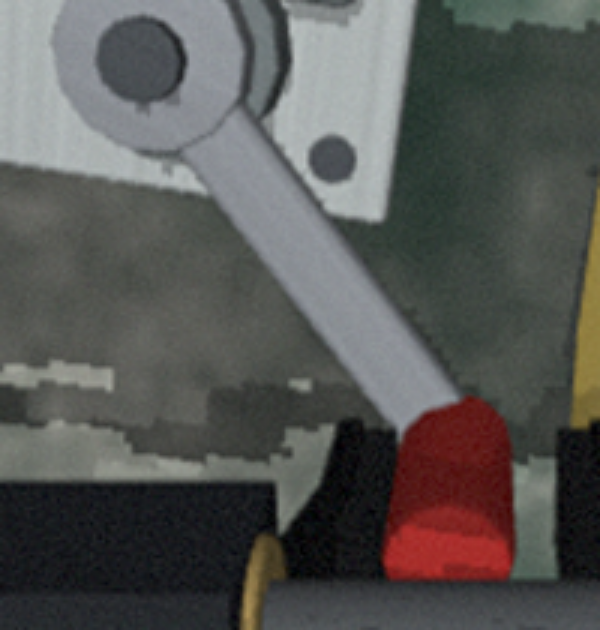

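View pics/s18.png

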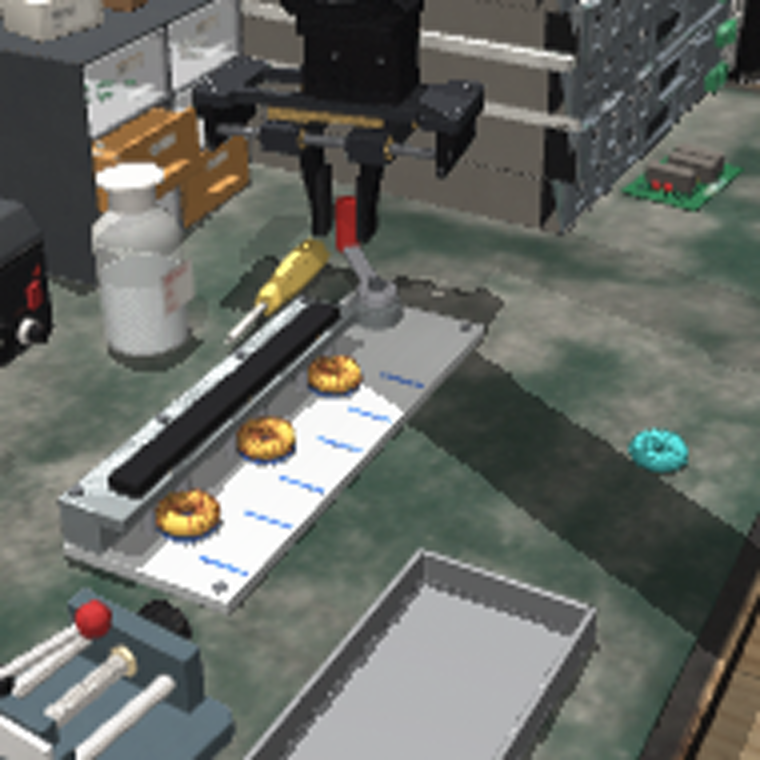

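>>> {"op": "play_rows", "data": {
  "motion": [
    [0.724, 0, 0, 0, 0],
    [0.724, 0, 0, 0, 0],
    [0.724, 0, 0, 0, 0],
    [0.724, 0, 0, 0, 0],
    [0.724, 0, 0, 0, 0],
    [0.724, 0, 0, 0, 0],
    [0.724, 0, 0, 0, 0],
    [0.724, 0, 0, 0, 0],
    [0.724, 0, 0, 0, 0],
    [0.724, 0, 0, 0, 0]
  ]
}}

```text
time: 43.6
position: [0.6664, -0.1993, 0.0448]
tool_rot: [-2.028, -2.394, 0.018]
ft_force: [-12.4, -8.7, 5.2]
grip_width: 0.278
```

>>> {"op": "play_rows", "data": {
  "motion": [
    [0.724, -0.4, -0.6, 0, 0],
    [0.724, -0.56, -1.18, 0, 0],
    [0.724, -0.41, -1.05, 0, 0],
    [0.724, -0.25, -1.1, 0, 0],
    [0.724, -0.08, -1.12, 0, 0],
    [0.724, 0.09, -1.12, 0, 0],
    [0.724, 0.26, -1.1, 0, 0],
    [0.724, 0.42, -1.05, 0, 0],
    [0.724, 0.57, -0.97, 0, 0],
    [0.724, 0.05, -0.3, 0, 0],
    [0.724, 0, 0, 0, 0],
    [0.724, 0, 0, 0, 0]
  ]
}}

```text
time: 45.1
position: [0.5785, -0.2112, 0.0458]
tool_rot: [2.024, 2.402, 0.001]
ft_force: [0.0, -0.1, -0.3]
grip_width: 0.275
```

Run:
```python
from h import *
s,im=snap("wrist","w19.png",None,1.25);st=state()
```

```text
t45.15 [ 0.5784 -0.2112  0.0457] [2.0242 2.4016 0.0003] F [ 0.1649 -0.5577 -0.1425] w0.276
```

View pics/w19.png

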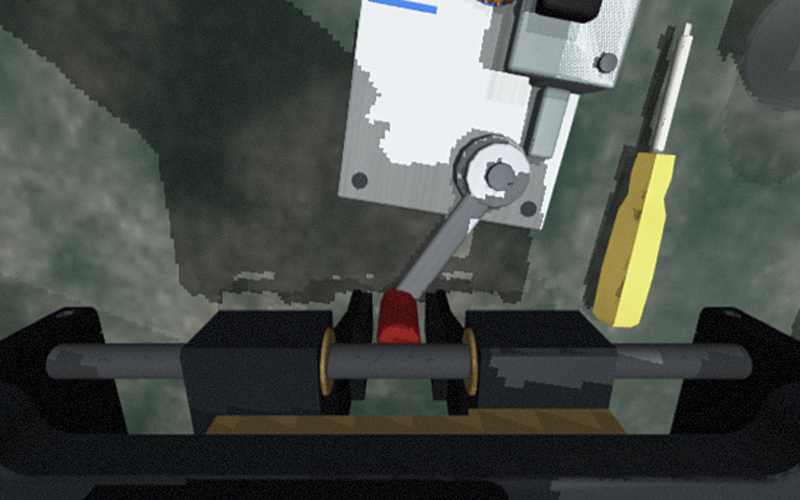

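>>> {"op": "play_rows", "data": {
  "motion": [
    [0.724, 0, 0, -5.8, 0],
    [0.6, 0, 0, -5.8, 0],
    [0.4, 0, 0, 0, -0.175],
    [0.4, 0, 0, 0, -0.175],
    [0.4, 0, 0, 0, -0.175],
    [0.4, 0, 0, 0, -0.175],
    [0.4, 0, 0, 0, -0.175],
    [0.4, 0, 0, 0, -0.175],
    [0.4, 0, 0, 0, -0.175],
    [0.4, 0, 0, 0, -0.175],
    [0.4, 1, 5.1, 2, 0],
    [0.4, 1, 5.1, 2, 0],
    [0.4, 1, 5.1, 2, 0],
    [0.4, 0, 0, 0, 0],
    [0.4, 0, 0, 0, 0]
  ],
  "force": 25
}}

```text
time: 47.02
position: [0.5485, -0.0586, 0.1018]
tool_rot: [0.001, 3.141, -0.001]
ft_force: [0.3, -0.1, 0.4]
grip_width: 0.599
```

Run:
```python
from h import *
st=state();s,im=snap("wrist","w20.png",None,1.25)
snap("scene","s20.png",(210,130,400,320),4)
print(proj("wrist",np.array([.595,-.0585,.023]),s)*1.25)
# tray
p=np.array([(457,118),(697,121),(676,231),(453,226)])/1.25
```

```text
t47.02 [ 0.5485 -0.0586  0.1018] [ 0.001   3.1409 -0.0011] F [ 0.2989 -0.0828  0.3789] w0.599
[399.585  325.6222]
```

View pics/w20.png

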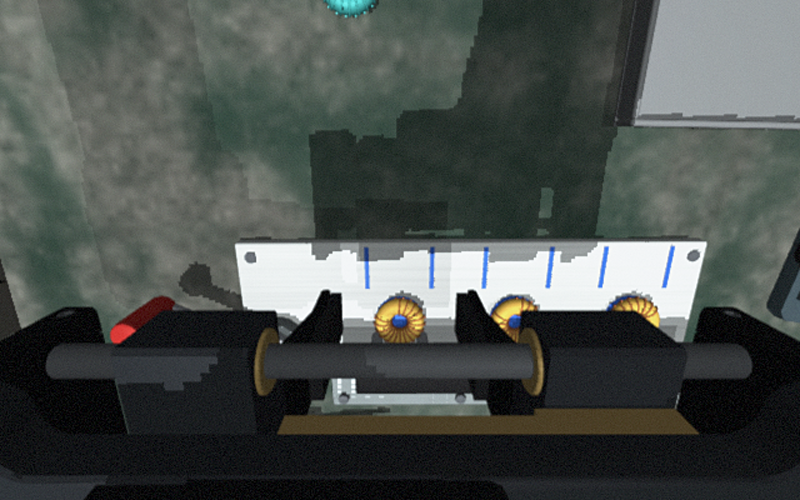

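View pics/s20.png

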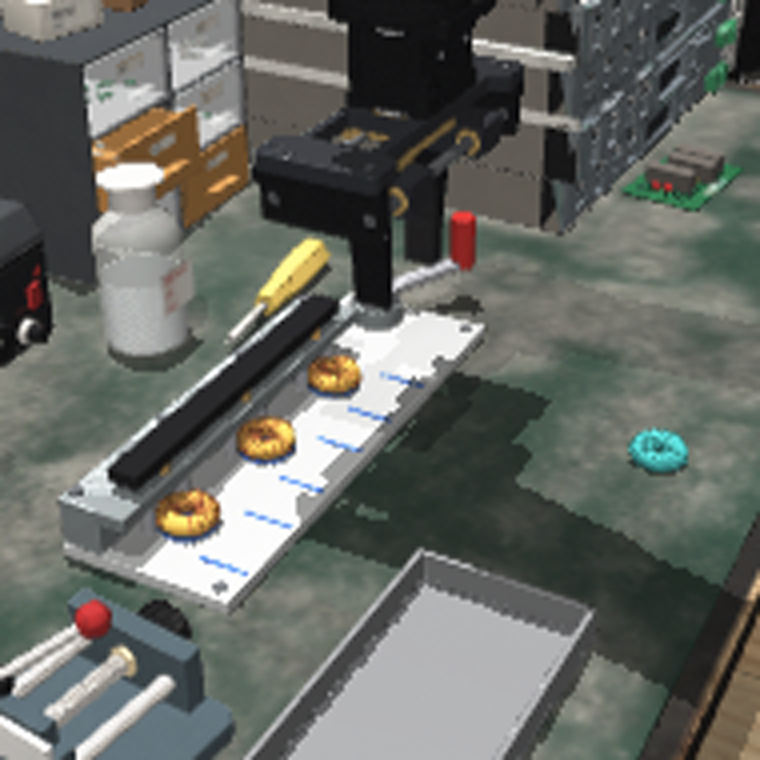

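>>> {"op": "play_rows", "data": {
  "motion": [
    [0.4, 0, 0, 4, 0],
    [0.4, 0, 0, 4, 0],
    [0.4, 0, 0, 0, 0],
    [0.4, -2, 0, 0, 0],
    [0.4, -2, 0, 0, 0],
    [0.4, 0, 0, 0, 0],
    [0.8, 0, 0, 0, 0],
    [0.8, 0, 0, 0, 0],
    [0.8, 0, 0, 0, 0],
    [0.8, 0, 0, 0, 0],
    [0.8, 0, 0, 0, 0]
  ]
}}

```text
time: 48.5
position: [0.5877, -0.0581, 0.0217]
tool_rot: [-0.001, -3.141, -0.0]
ft_force: [-2.0, 0.1, 2.2]
grip_width: 0.377
```

Run:
```python
from h import *
s={"position":np.array([.4582,.0231,.2222]),"tool_rot":np.array([-.001,3.1382,.0009])}
p=np.array([(456,117),(698,122),(676,231),(453,227)])/1.25
X=ray("wrist",p,.022,s);print(X,X.mean(0))
p=np.array([(125,235),(280,240),(276,312),(123,307)])/2.5+[140,130]
X=ray("top",p,.022);print(X,X.mean(0))
```

```text
[[0.3675 0.0727 0.022 ]
 [0.3713 0.2854 0.022 ]
 [0.4702 0.2873 0.022 ]
 [0.4666 0.0744 0.022 ]] [0.4189 0.18   0.022 ]
[[0.4688 0.2852 0.022 ]
 [0.4668 0.0712 0.022 ]
 [0.3679 0.0733 0.022 ]
 [0.37   0.2835 0.022 ]] [0.4184 0.1783 0.022 ]
```

>>> {"op": "play_rows", "data": {
  "motion": [
    [0.8, 1.3, 0, -0.1, 0],
    [0.8, 1.3, 0, 0, 0],
    [0.8, 1.3, 0, 0, 0],
    [0.8, 0, 0, -3, 0],
    [0.8, 0, 0, -3, 0],
    [0.8, 2.07, 4.93, 0, 0],
    [0.8, 2.07, 4.93, 0, 0],
    [0.8, 2.07, 4.93, 0, 0],
    [0.8, 2.07, 4.93, 0, 0],
    [0.8, 2.07, 4.93, 0, 0],
    [0.8, 2.07, 4.93, 0, 0],
    [0.8, 0, 0, 0, 0],
    [0.8, 0, 0, 0, 0]
  ]
}}

```text
time: 50.12
position: [0.4248, 0.2369, 0.0825]
tool_rot: [0.001, 3.141, -0.001]
ft_force: [0.3, 0.1, -0.7]
grip_width: 0.375
```

Run:
```python
from h import *
st=state();s,im=snap("wrist","w21.png",None,1.25)
```

```text
t50.12 [0.4248 0.2369 0.0825] [ 0.0011  3.1413 -0.0013] F [ 0.3037  0.051  -0.7268] w0.375
```

View pics/w21.png

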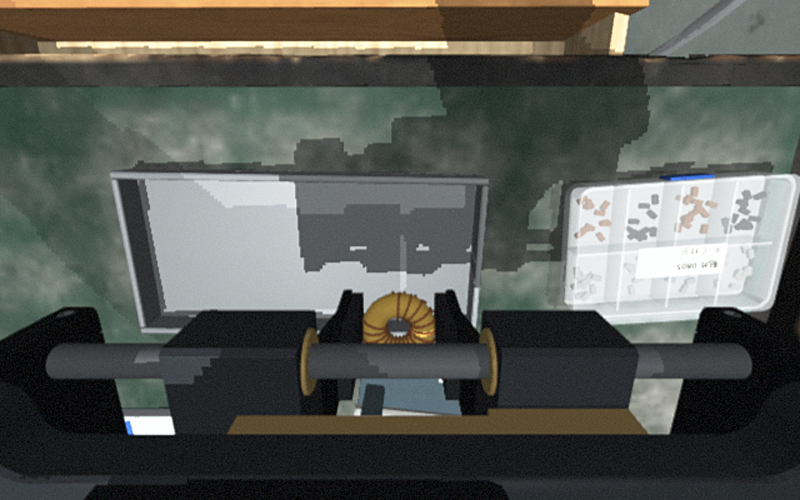

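>>> {"op": "play_rows", "data": {
  "motion": [
    [0.8, 0, 0, 3.3, 0],
    [0.8, 0, 0, 3.3, 0],
    [0.8, 0, 0, 0, 0],
    [0.8, 0, 0, 0, 0],
    [0.5, 0, 0, 0, 0],
    [0.5, 0, 0, 0, 0],
    [0.5, 0, 0, 0, 0],
    [0.5, 0, 0, -3, 0],
    [0.5, 0, 0, -4, 0],
    [0.5, 0, 0, 0, 0]
  ]
}}

```text
time: 51.42
position: [0.4273, 0.2393, 0.0899]
tool_rot: [0.001, 3.136, 0.006]
ft_force: [-0.9, 0.3, -0.1]
grip_width: 0.495
```

Run:
```python
from h import *
st=state();s,im=snap("wrist","w22.png",None,1.25)
snap("scene","s22.png",(210,130,400,320),4)
```

```text
t51.42 [0.4273 0.2393 0.0899] [0.001  3.1355 0.0055] F [-0.9292  0.3031 -0.1034] w0.495
```

View pics/w22.png

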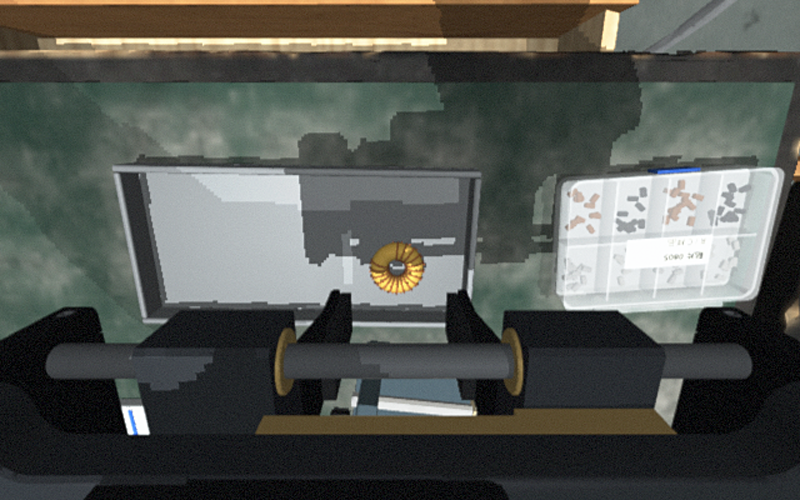

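View pics/s22.png

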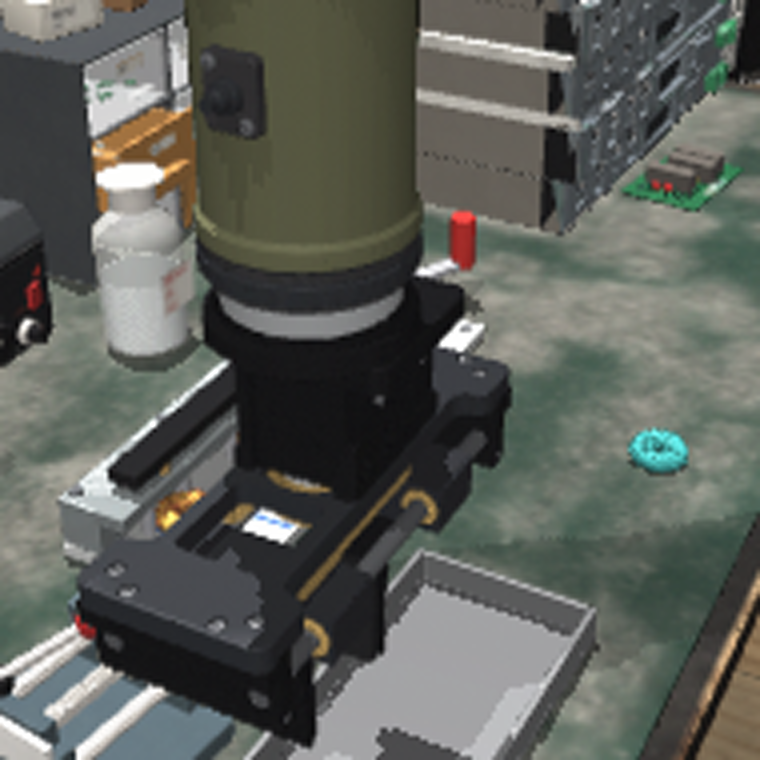

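>>> {"op": "play_rows", "data": {
  "motion": [
    [0.4, -2.45, -4.32, 0, 0],
    [0.4, -2.45, -4.32, 0, 0],
    [0.4, -2.45, -4.32, 0, 0],
    [0.4, -2.45, -4.32, 0, 0],
    [0.4, -2.45, -4.32, 0, 0],
    [0.4, 0, 0, 0, 0],
    [0.4, 0, 0, 0, 0]
  ]
}}

```text
time: 52.4
position: [0.5462, 0.0223, 0.0852]
tool_rot: [-0.001, -3.139, -0.001]
ft_force: [-0.3, -0.3, 0.4]
grip_width: 0.597
```

Run:
```python
from h import *
st=state();s,im=snap("wrist","w23.png",None,1.25)
```

```text
t52.40 [0.5462 0.0223 0.0852] [-0.0011 -3.1388 -0.0006] F [-0.3247 -0.3364  0.3693] w0.597
```

View pics/w23.png

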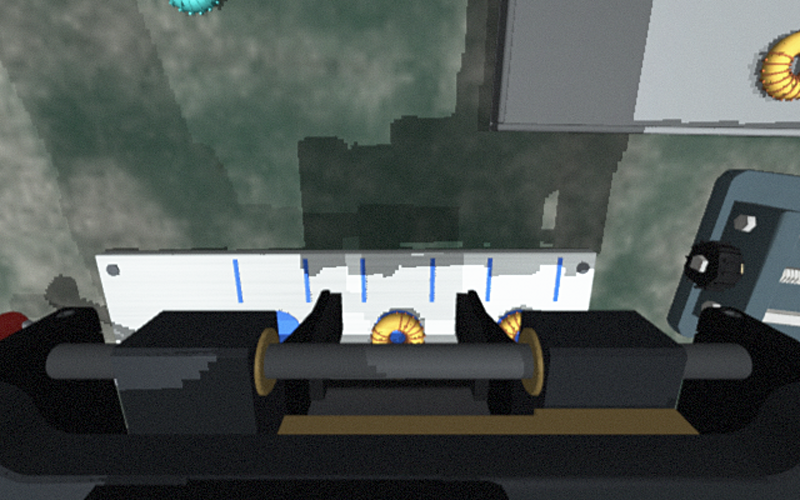

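>>> {"op": "play_rows", "data": {
  "motion": [
    [0.4, 0, 0, 3.2, 0],
    [0.4, 0, 0, 3.15, 0],
    [0.4, 0, 0, 0, 0],
    [0.4, -2.1, 0, 0, 0],
    [0.4, -2.05, 0, 0, 0],
    [0.4, 0, 0, 0, 0],
    [0.8, 0, 0, 0, 0],
    [0.8, 0, 0, 0, 0],
    [0.8, 0, 0, 0, 0],
    [0.8, 0, 0, 0, 0],
    [0.8, 0, 0, 0, 0],
    [0.8, 0, 0, 0, 0]
  ]
}}

```text
time: 53.95
position: [0.5886, 0.0218, 0.0232]
tool_rot: [-0.001, -3.141, -0.0]
ft_force: [-0.4, -0.1, 2.9]
grip_width: 0.376
```

>>> {"op": "play_rows", "data": {
  "motion": [
    [0.8, 1.3, 0, -0.1, 0],
    [0.8, 1.3, 0, 0, 0],
    [0.8, 1.3, 0, 0, 0],
    [0.8, 0, 0, -3, 0],
    [0.8, 0, 0, -3, 0],
    [0.8, 3.14, 3.93, 0, 0],
    [0.8, 3.14, 3.93, 0, 0],
    [0.8, 3.14, 3.93, 0, 0],
    [0.8, 3.14, 3.93, 0, 0],
    [0.8, 0, 0, 0, 0],
    [0.8, 0, 0, 0, 0]
  ]
}}

```text
time: 55.32
position: [0.4243, 0.1784, 0.0842]
tool_rot: [0.001, 3.141, -0.001]
ft_force: [-0.1, 0.1, -0.6]
grip_width: 0.368
```

Run:
```python
from h import *
st=state();s,im=snap("wrist","w24.png",None,1.25)
```

```text
t55.33 [0.4243 0.1784 0.0842] [ 0.0008  3.1408 -0.0005] F [-0.1256  0.0865 -0.5603] w0.368
```

View pics/w24.png

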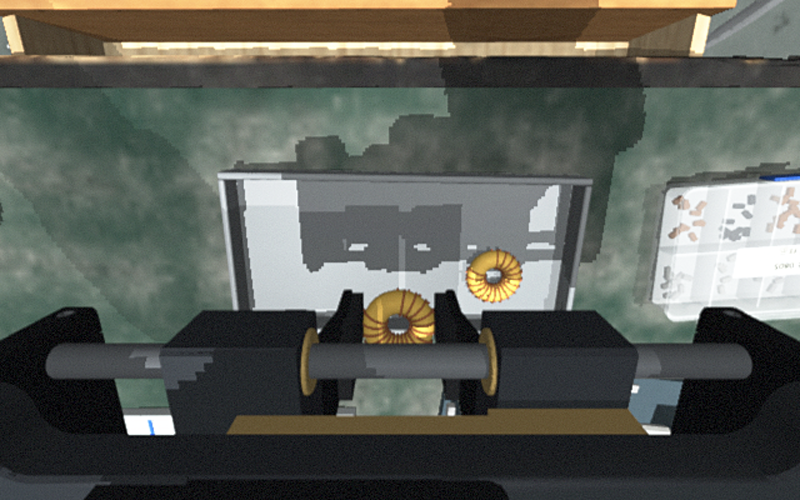

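>>> {"op": "play_rows", "data": {
  "motion": [
    [0.8, 0, 0, 3.3, 0],
    [0.8, 0, 0, 3.3, 0],
    [0.8, 0, 0, 0.1, 0],
    [0.8, 0, 0, 0, 0],
    [0.5, 0, 0, 0, 0],
    [0.5, 0, 0, 0, 0],
    [0.5, 0, 0, 0, 0],
    [0.5, 0, 0, -3, 0],
    [0.5, 0, 0, -4, 0],
    [0.4, -3.1, -1.93, 0, 0],
    [0.4, -3.1, -1.93, 0, 0],
    [0.4, -3.1, -1.93, 0, 0],
    [0.4, -3.1, -1.93, 0, 0],
    [0.4, 0, 0, 0, 0],
    [0.4, 0, 0, 0, 0]
  ]
}}

```text
time: 57.25
position: [0.5475, 0.1023, 0.0868]
tool_rot: [-0.001, -3.14, -0.001]
ft_force: [-0.1, 0.1, 0.4]
grip_width: 0.601
```

Run:
```python
from h import *
st=state();s,im=snap("wrist","w25.png",None,1.25)
```

```text
t57.25 [0.5475 0.1023 0.0868] [-0.0007 -3.1404 -0.0006] F [-0.1154  0.0889  0.3856] w0.601
```

View pics/w25.png

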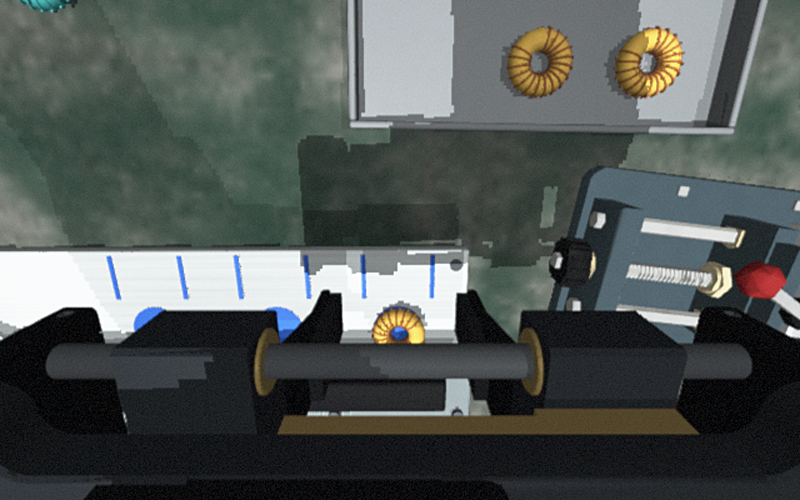

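>>> {"op": "play_rows", "data": {
  "motion": [
    [0.4, 0, 0, 3.3, 0],
    [0.4, 0, 0, 3.3, 0],
    [0.4, 0, 0, 0, 0],
    [0.4, -2.05, 0, 0, 0],
    [0.4, -2.0, 0, 0, 0],
    [0.4, 0, 0, 0, 0],
    [0.8, 0, 0, 0, 0],
    [0.8, 0, 0, 0, 0],
    [0.8, 0, 0, 0, 0],
    [0.8, 0, 0, 0, 0],
    [0.8, 0, 0, 0, 0],
    [0.8, 0, 0, 0, 0]
  ]
}}

```text
time: 58.8
position: [0.5885, 0.1018, 0.0212]
tool_rot: [-0.001, -3.141, -0.0]
ft_force: [-1.7, 0.4, 1.8]
grip_width: 0.367
```

>>> {"op": "play_rows", "data": {
  "motion": [
    [0.8, 1.3, 0, -0.1, 0],
    [0.8, 1.3, 0, 0, 0],
    [0.8, 1.3, 0, 0, 0],
    [0.8, 0, 0, -3, 0],
    [0.8, 0, 0, -3, 0],
    [0.8, 4.12, 0.6, 0, 0],
    [0.8, 4.12, 0.6, 0, 0],
    [0.8, 4.12, 0.6, 0, 0],
    [0.8, 0, 0, 0, 0],
    [0.8, 0, 0, 0, 0],
    [0.8, 0, 0, 0, 0]
  ]
}}

```text
time: 60.18
position: [0.4272, 0.1196, 0.0823]
tool_rot: [0.003, 3.141, 0.0]
ft_force: [0.8, -0.6, -0.2]
grip_width: 0.367
```

Run:
```python
from h import *
st=state();s,im=snap("wrist","w26.png",None,1.25)
```

```text
t60.17 [0.4272 0.1196 0.0823] [0.0025 3.1405 0.0004] F [ 0.8146 -0.6433 -0.2443] w0.367
```

View pics/w26.png

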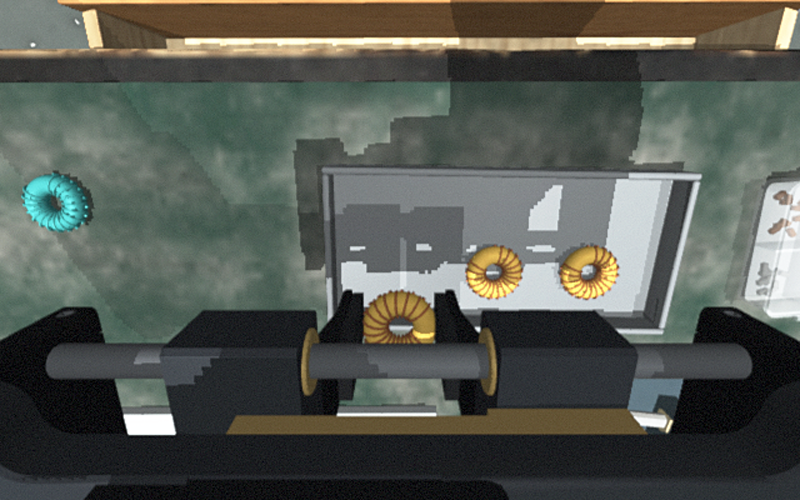

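>>> {"op": "play_rows", "data": {
  "motion": [
    [0.8, 0, 0, 3.3, 0],
    [0.8, 0, 0, 3.25, 0],
    [0.8, 0, 0, 0.1, 0],
    [0.8, 0, 0, 0, 0],
    [0.5, 0, 0, 0, 0],
    [0.5, 0, 0, 0, 0],
    [0.5, 0, 0, 0, 0],
    [0.5, 0, 0, -3, 0],
    [0.5, 0, 0, -5, 0],
    [0.4, -2, 0, -5, 0],
    [0.4, -3, 0, -5, 0],
    [0.4, 0, -3, -3, 0],
    [0.4, 0, 0, 0, 0],
    [0.4, 0, 0, 0, 0]
  ]
}}

```text
time: 61.98
position: [0.4755, 0.0903, 0.2248]
tool_rot: [-0.001, -3.14, -0.001]
ft_force: [-0.1, -0.7, -0.9]
grip_width: 0.6
```

Run:
```python
from h import *
st=state();s,im=snap("wrist","w27.png",None,1.25)
snap("scene","s27.png",(210,130,440,340),3.4)
```

```text
t61.98 [0.4755 0.0903 0.2248] [-0.0008 -3.1405 -0.0006] F [-0.1286 -0.6648 -0.8926] w0.600
```

View pics/w27.png

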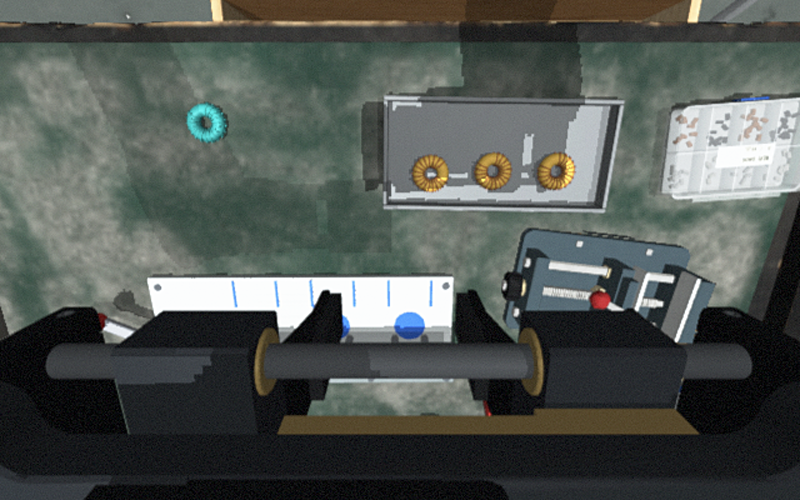

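View pics/s27.png

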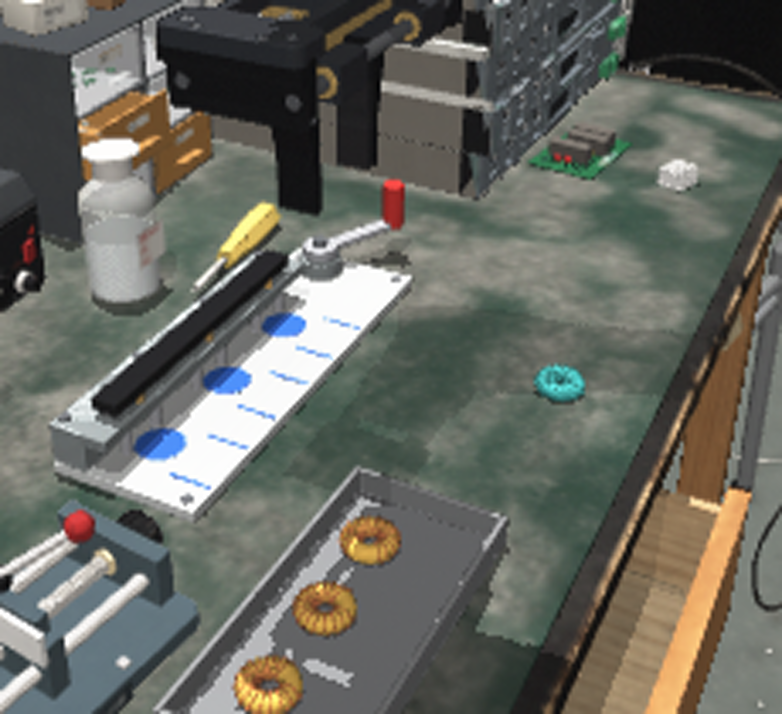

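```bash
python3 -c "
from bench import ticket
print(ticket.close_job())"
```

```text
the job is handed in; nothing more can be done
None
```

The job is done in the order asked and handed in at about 62 s. All three chokes were present.

- **Zero reading:** I swung the empty lever to its stop, held it there about 1.5 s, and brought it back home. On the first try the jaws were pushed open to 0.957 under 10 N of grip, and the lever stopped short. With 40 N of grip I drove it onto the stop; the push was about 13 N along its path against the 5 N spring, and the picture showed about −46°. I did this before letting it return.
- **Loading:** I slid each choke under the overhang between its pins, then pushed it home from behind with closed fingers. All three met resistance at the same depth, within 1 mm, and looked seated in both views before and during the second swing.
- **Second reading:** I swung the lever to its stop again, with a push of about 15 N along its path. I held it there about 1.6 s, and it returned home.
- **Unloading:** All three chokes lie flat and apart on the tray floor. The last pictures show the nests empty, the lever home and the gripper clear. The turquoise ring, circuit board and heat sink look untouched. The flux bottle was cut off in the last view; it was never approached.

I only confirmed the stop by force and by the lever's angle in the picture, since I had no direct joint reading. I saw no choke knocked aside.

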